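Leak-test the sample bottles under the vacuum cover

TASK

Leak-test the sample bottles: stand every bottle from the bench upright on the tester's plate, set the clear cover over them on its two pegs so that it sits flat, then pull the pump handle out until its pointer is level with the red mark (never more than 1 cm past it) and keep it there for two seconds. Let the handle go fully home while the cover is still seated, then put the cover back flat on the middle of its cork mat and return each bottle upright to the rack slot of its cap's colour. Leave the big white jar and the glass beaker alone.

Things in the scene. Friction and masses are not known exactly. Their poses are not given: they have to be found in the camera images.
- tester: Leak tester, fixed: white plate 150 x 310 mm (x, y), 20 mm thick, its top marked with a grey rectangle in a black frame (106 x 226 mm, centred) where up to three bottles stand in a row along y, 70 mm apart, under the cover. A hand pump is built on at the +y end (foot y 155 to 240 mm, x -130 to 130 mm). Origin: centre of the plate's underside, on the bench; z up, x roughly away from the robot.
- peg_a (a point): Top of one of the tester's two steel pegs, at y = -130 mm, x = 0 in the tester's frame: 10 mm thick, standing 22 mm above the plate (42 mm above the bench), the top 9 mm pointed.
- peg_b (a point): Top of the other steel peg, at y = +130 mm; otherwise as peg_a.
- pump (a joint): Travel of the sprung pump handle (m): 0 fully in, up to 0.085 pulled out. It moves in the tester's -x direction. The spring pulls it back in: 4.5 N at 0, growing by 150 N/m (about 13 N at 0.06), damped; when let go it goes home by itself.
- pump_grip (a point): Grip point on the pump handle, an upright black plate 14 mm thick (tester's x), 44 mm wide, 70 mm tall: its top is 18 mm above this point, its 8 mm rod 42 mm below. With the handle in, 29 mm are free behind it, up to the 40 mm barrel. In the tester's frame at joint 0: x -1, y 195, z 87 mm; it moves to -x by the joint value.
- pump_pointer (a point): The white pointer on the pump handle, beside the scale rail: at joint value 0 at x = -1 mm, y = 230 mm, z = 45 mm in the tester's frame; it moves to -x by the joint value.
- mark: The red mark, a clip 5 mm (x) x 18 x 8 mm fixed on the pump's scale rail at y = 230 mm in the tester's frame; its x differs from start to start. Origin: centre of its underside, axes as the tester's. The pointer is level with it when both have the same x in the tester's frame.
- cover: Clear cover, 0.45 kg: box open below, 103 x 223 mm (x, y), walls 4 mm, roof top at 109 mm, 105 mm free inside. White lugs at both y ends (to y = +-148 mm) with 16 mm holes at y = +-130 mm go over the pegs; the rim then lies flat on the plate, origin 20 mm above the tester's, axes parallel or half a turn round. Origin: centre of the lower rim, z up.
- cover_grip (a point): Grip point on the cover's black handle block, 22 mm thick (cover's x), 56 mm long (y), standing on the roof from 109 to 149 mm above the cover's origin; this point is on the cover's z axis, 132 mm above its origin. It can be held by its sides or by its ends.
- mat: Cork mat, fixed, 150 x 330 x 4 mm (x, y, z), where the cover starts and belongs, its long side along the mat's. Origin: centre of its underside.
- bottle_green: White sample bottle with a green cap: upright cylinder 46 mm across (cap too) and 85 mm tall, about 120 g, heavy at the bottom. Origin: centre of its underside, z up. None when this bottle is not there.
- bottle_blue: White sample bottle with a blue cap: upright cylinder 46 mm across (cap too) and 85 mm tall, about 120 g, heavy at the bottom. Origin: centre of its underside, z up. None when this bottle is not there.
- bottle_yellow: White sample bottle with a yellow cap: upright cylinder 46 mm across (cap too) and 85 mm tall, about 120 g, heavy at the bottom. Origin: centre of its underside, z up. None when this bottle is not there.
- bottle_black: White sample bottle with a black cap: upright cylinder 46 mm across (cap too) and 85 mm tall, about 120 g, heavy at the bottom. Origin: centre of its underside, z up. None when this bottle is not there.
- slot_green: Rack slot for the green-capped bottle: fixed white open square box 72 x 72 mm, 30 mm high, walls and floor 4 mm (64 mm clear), with a green floor and green side labels. The four slots stand in a row along their x, 80 mm apart, on a board 8 mm thick. Origin: centre of its underside, 8 mm above the bench; a bottle in it has its origin 4 mm higher.
- slot_blue: Rack slot for the blue-capped bottle: fixed white open square box 72 x 72 mm, 30 mm high, walls and floor 4 mm (64 mm clear), with a blue floor and blue side labels. The four slots stand in a row along their x, 80 mm apart, on a board 8 mm thick. Origin: centre of its underside, 8 mm above the bench; a bottle in it has its origin 4 mm higher.
- slot_yellow: Rack slot for the yellow-capped bottle: fixed white open square box 72 x 72 mm, 30 mm high, walls and floor 4 mm (64 mm clear), with a yellow floor and yellow side labels. The four slots stand in a row along their x, 80 mm apart, on a board 8 mm thick. Origin: centre of its underside, 8 mm above the bench; a bottle in it has its origin 4 mm higher.
- slot_black: Rack slot for the black-capped bottle: fixed white open square box 72 x 72 mm, 30 mm high, walls and floor 4 mm (64 mm clear), with a black floor and black side labels. The four slots stand in a row along their x, 80 mm apart, on a board 8 mm thick. Origin: centre of its underside, 8 mm above the bench; a bottle in it has its origin 4 mm higher.
- tub: Bystander: large white jar 84 mm across, 100 mm tall. Origin: centre of underside. Leave alone.
- beaker: Bystander: glass beaker 72 mm across, 90 mm tall. Origin: centre of underside. Leave alone.
There are look-alikes about, which are no part of the job. Leave any orange look-alike of the bottle_green alone.

How it is judged:
By the outcome, as a careful person would: the job done as asked, in the order asked, and still so for the second after the job is handed in, with the robot touching nothing.
Of bottle_green, bottle_blue, bottle_yellow, bottle_black only 2 to 3 are there at a start; the rules pass over those that are not, and their reading is None.
At some moment in a run one of bottle_green, bottle_blue, bottle_yellow, bottle_black may be knocked a few centimetres aside while the robot is not near it.
It also fails if it takes over 210 s, if anything falls off the work surface, if the arm or the gripper's body presses on something with over 40 N, if the wrist force passes 120 N, or if a joint passes its speed limit or range.

ROBOT

A 6-joint arm with a two-finger parallel gripper is mounted at the origin on the work surface. World frame = base frame: x ahead of the robot, y to its left, z up, the work surface at z = 0. Lengths are in mm, angles in rad, forces in N, time in s.
With the tool pointing down it reaches from about 250 to 775 mm from the base axis. Payload 4 kg.
Tool frame: the origin (TCP) lies midway between the tips of the shut fingers; the grasp point (between the pads) lies 19 mm behind it; z points along the fingers, y is the direction in which the jaws open and shut (so a half turn about z gives the same grasp; the last joint's range is limited). The gripper opens to 94 mm and grips with 3 to 60 N. Pads are 16 mm wide; open, the fingers measure 119 mm over their backs; the gripper's body (75 mm by 177 mm) begins 78 mm behind the grasp point.
Start: joints at [-1.235, 0.087, 1.371, -0, 1.684, -0.103], TCP at [233.671, -497.918, 165.706] pointing down, gripper open.
Joint ranges: [-3.1, 3.1], [-0.76, 2.03], [0.27, 2.55], [-1.08, 4.22], [0.17, 2.65], [-2.57, 2.57]. Speed limits (rad/s): [2.79, 2.79, 3.14, 3.14, 3.14, 3.14].

INTERFACE

Orientations are given as a rotation vector (axis times angle).
In Python, from workcell import bot gives the robot as it stands.
- The arm moves only by the tool apply_moves, never from a script. Its argument "rows" is a list of rows, each a list of 5 numbers: the shift along the tool's x, y, z in m, then the turn about the tool's z in rad, then the gripper command: -1 is shut, 1 is fully open, values between are in proportion. A call has 1 to 20 rows; each row shifts and turns the commanded pose from where the row before left it, along the tool's axes as they then stand; what a row does not reach is not made up. A row lasts 1/8 s, in which the tool goes at most 62.5 mm and 10.7 degrees, less where a joint would pass 70% of its speed; a pose out of reach is approached as far as the arm can. A call with a gripper value outside its range is refused whole. The fingers move at their own pace and stop on an object; the grip force is fixed at half the most. Time passes only in rows, so rows that do not move let the fingers close. It gives the time, the measured TCP pose, the force and the opening at its end, in the units of the state.
- bot.get_obs(): the state, without advancing time (a new reading comes with each control period).
- bot.grab_frame(name): name is "scene" or "top" or "wrist"; returns the picture (400x640x3 uint8, red, green, blue); there is no depth.
- bot.calibration(name): a dict with "intrinsics" (3x3 intrinsics, pixels), "extrinsics" (4x4, takes a point from world to camera coordinates); the wrist camera has in their place "hand_eye" (4x4, takes a point from camera to tool coordinates, whose origin is the TCP and whose axes are the flange's). Camera axes: x right, y up, looking along -z (the intrinsics and any distortion apply to the point x, -y, -z); pixel columns grow to the right and rows downward; lengths in mm; the calibration is good to about 2 mm. A picture is of the moment at which its call begins: read the wrist's pose just before it. calibration takes no time and is no camera call.
- bot.sign_off(): hands the job in, once; it reports no verdict.
The state is a dict: "time_s": time; "q": joint angles; "qvel": joint speeds; "joint_efforts": joint torques, N m; "tool_pos": TCP position; "orientation": TCP orientation; "force": force on the tool from outside, world axes, zero at the start; "wrist_torque": the same for the moment, N m; "width": finger opening in mm.
Only numpy, scipy, OpenCV 4.12 (cv2) and the standard library are available. Lean on these libraries where they do the work, as an engineer would, in place of code of your own. Each camera call takes 0.05 s, during which the arm holds its last target. There are 200 camera calls.

## Working session

There is one attempt and no reset: what is moved stays moved. The work goes in short steps, Python scripts to look and compute and a tool call to move; the robot and the scene stay as the last step left them, time stands still between calls to the robot, and variables do not carry over. Pictures are saved under pics/ and viewed, about 12 in all and at most 16, crops included, and the job is handed in when it is done.

Besides the shell and the picture viewer there is one more tool, called after "Request:" by a JSON object that holds its "api" and its "payload", one argument or row to a line. apply_moves: Moves the arm, as the interface text tells. Its arguments: {"type":"object","properties":{"rows":{"type":"array"}},"required":["rows"]}

```bash
mkdir -p pics; ls
cat > h.py <<'E'
import numpy as np, cv2
from scipy.spatial.transform import Rotation as R
from workcell import bot
def cam(n,obs=None):
    c=bot.calibration(n);K=np.array(c["intrinsics"])
    if n=="wrist":
        o=obs or bot.get_obs();T=np.eye(4);T[:3,:3]=R.from_rotvec(o["orientation"]).as_matrix();T[:3,3]=o["tool_pos"]
        E=np.linalg.inv(T@np.array(c["hand_eye"]))
    else: E=np.array(c["extrinsics"])
    return K,E,c
def grab(n,f=None):
    o=bot.get_obs();C=cam(n,o);im=bot.grab_frame(n)[:,:,::-1].copy()
    if f: cv2.imwrite("pics/"+f,im)
    return im,C
def dist(c):
    for k in c:
        if "dist" in k: return np.array(c[k],float).ravel()
    return np.zeros(5)
def ray(C,u,v,z):
    K,E,c=C
    p=cv2.undistortPoints(np.array([[[u,v]]],float),K,dist(c))[0,0]
    Rc=E[:3,:3];o=-Rc.T@E[:3,3];d=Rc.T@np.array([p[0],-p[1],-1])
    return o+d*(z-o[2])/d[2]
def proj(C,P):
    K,E,c=C;P=np.atleast_2d(P);q=P@E[:3,:3].T+E[:3,3]
    q=q*[1,-1,-1]
    return cv2.projectPoints(q,np.zeros(3),np.zeros(3),K,dist(c))[0][:,0]
E
python3 - <<'E'
from h import *
for n in("scene","top","wrist"):
    im,C=grab(n,n+"0.png");print(n,C[2].keys(),np.round(C[0],1).tolist(),np.round(np.linalg.inv(C[1]),2).tolist(), dist(C[2]))
o=bot.get_obs();print(o)
E
```

```text
pics
scene dict_keys(['intrinsics', 'extrinsics']) [[481.2, 0.0, 316.6], [0.0, 481.2, 191.5], [0.0, 0.0, 1.0]] [[0.77, -0.44, 0.46, 1188.95], [0.64, 0.52, -0.56, -844.98], [0.01, 0.73, 0.69, 1108.6], [0.0, 0.0, 0.0, 1.0]] [0. 0. 0. 0. 0.]
top dict_keys(['intrinsics', 'extrinsics']) [[413.4, 0.0, 323.7], [0.0, 413.4, 199.0], [0.0, 0.0, 1.0]] [[-0.02, 0.99, -0.13, 408.65], [-1.0, -0.02, 0.0, -33.79], [0.0, 0.13, 0.99, 1141.97], [0.0, 0.0, 0.0, 1.0]] [0. 0. 0. 0. 0.]
wrist dict_keys(['intrinsics', 'hand_eye']) [[358.1, 0.0, 318.9], [0.0, 358.1, 195.7], [0.0, 0.0, 1.0]] [[0.43, 0.88, 0.23, 299.47], [-0.9, 0.41, 0.11, -465.72], [-0.0, -0.25, 0.97, 384.18], [0.0, 0.0, 0.0, 1.0]] [0. 0. 0. 0. 0.]
{'time_s': 0.15, 'q': array([-1.23509058e+00,  8.78183003e-02,  1.37189628e+00, -1.41461812e-05,
        1.68359733e+00, -1.03073712e-01]), 'qvel': array([ 0.00059807, -0.00345172, -0.0053796 ,  0.00142413, -0.0005216 ,
        0.00120544]), 'joint_efforts': array([ 1.27067229e-03, -3.40642297e+01, -3.02792931e+01,  7.18802190e-02,
        3.05034989e-02, -1.28875472e-04]), 'tool_pos': array([ 233.50185056, -497.4350274 ,  164.76052365]), 'orientation': array([-3.06462549e+00, -6.83343735e-01,  3.35165135e-04]), 'force': array([-0.36547798,  0.4496129 ,  0.7312232 ]), 'wrist_torque': array([ 0.01049388,  0.03846728, -0.01992317]), 'width': 94.28679293856318}
```

View pics/top0.png

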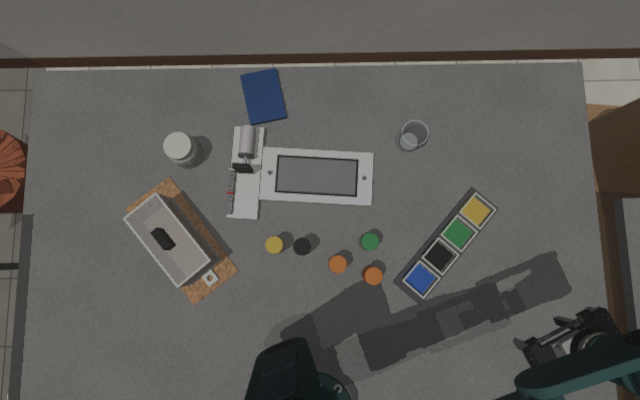

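View pics/scene0.png

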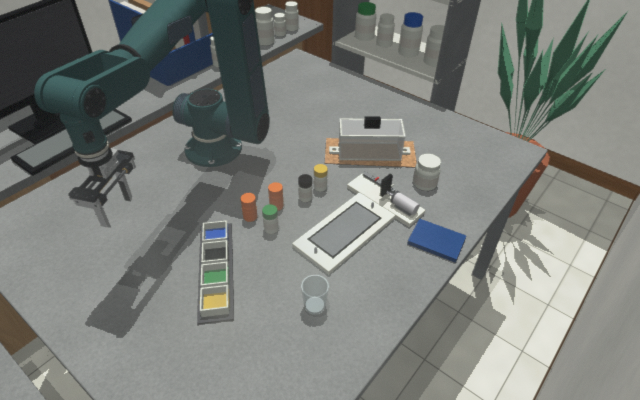

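Candidates in the top view are yellow cap (275,245), black cap (302,246) and green cap (370,241). These are the bottles. The orange caps at (338,264) and (373,276) are look-alikes, and the tub (179,148) and beaker (414,135) are bystanders. No blue bottle is visible. I'll measure these and check them in a crop.

```bash
cat > top.py <<'E'
from h import *
def blobs(m,amin):
    n,l,s,c=cv2.connectedComponentsWithStats(m.astype(np.uint8),connectivity=4)
    return [(s[i,4],c[i],s[i,:4]) for i in range(1,n) if s[i,4]>=amin]
if __name__=="__main__":
    im,C=grab("top","t1.png");hsv=cv2.cvtColor(im,cv2.COLOR_BGR2HSV);H,S,V=cv2.split(hsv)
    for n,lo,hi in(("yellow",20,33),("green",45,85),("blue",100,125),("orange",3,16)):
        for a,c,b in blobs((H>=lo)&(H<=hi)&(S>120)&(V>60),60): print(n,a,c.round(1),b,"z85",ray(C,*c,85).round(0)[:2],"z12",ray(C,*c,12).round(0)[:2])
    for a,c,b in blobs((V<45)&(S<120),40):
        if a<3000: print("dark",a,c.round(1),b,"z85",ray(C,*c,85).round(0)[:2],"z12",ray(C,*c,12).round(0)[:2])
    m=(V>150)&(S<50)
    for a,c,b in blobs(m,30): print("white",a,c.round(1),b)
    for a,c,b in blobs(((H<5)|(H>172))&(S>120)&(V>70),3): print("red",a,c.round(1),b)
    cv2.imwrite("pics/c1.png",cv2.resize(im[100:310,110:510],(800,420),interpolation=cv2.INTER_CUBIC))
E
python3 top.py
```

```text
yellow 385 [475.5 210.9] [463 198  26  27] z85 [ 513. -429.] z12 [ 521. -456.]
yellow 232 [273.9 244.5] [266 236  17  18] z85 [437.  90.] z12 [439.  98.]
blue 1755 [262.9  95.8] [241  69  45  55] z85 [832. 118.] z12 [861. 129.]
blue 458 [419.9 278.7] [406 264  29  30] z85 [ 345. -277.] z12 [ 340. -294.]
orange 1448 [ 10.1 167.1] [  0 130  26  78] z85 [649. 776.] z12 [666. 831.]
orange 254 [337.5 263.5] [329 255  18  18] z85 [386. -71.] z12 [384. -73.]
orange 291 [372.  275.2] [362 267  21  18] z85 [ 355. -157.] z12 [ 352. -165.]
dark 91 [243.7 169.3] [233 165  20   8] z85 [633. 168.] z12 [648. 182.]
dark 265 [163.1 238.6] [152 228  23  22] z85 [457. 372.] z12 [460. 400.]
dark 395 [438.5 255.8] [425 242  28  28] z85 [ 401. -327.] z12 [ 400. -347.]
dark 91 [  8.5 266. ] [  0 263  18   6] z85 [395. 758.] z12 [394. 813.]
dark 348 [630.3 384.4] [611 372  29  28] z85 [  82. -778.] z12 [  60. -829.]
white 516 [608.7  68.7] [592  59  33  20]
white 131 [634.1  67.3] [630  59   9  19]
white 81 [548.8  60.6] [518  60  59   2]
white 46 [490.8  61.5] [477  61  27   2]
white 80 [427.2  62.6] [397  62  58   2]
white 49 [368.6  63.6] [354  63  28   2]
white 82 [305.   64.6] [274  64  59   2]
white 43 [246.1  65.6] [233  65  25   2]
white 82 [183.   66.6] [152  66  59   2]
white 48 [124.4  67.6] [110  67  28   2]
white 64 [66.6 68.5] [47 68 41  2]
white 1141 [611.9  92. ] [585  81  55  24]
white 74 [244.5 141.3] [242 126   5  26]
white 205 [236.  145.3] [232 127  11  35]
white 163 [258.9 148.1] [251 128  13  36]
white 534 [176.5 145. ] [164 133  26  25]
white 2360 [316.4 176.5] [259 148 114  57]
white 1027 [246.1 195.9] [227 171  33  48]
white 88 [209.1 278. ] [202 270  15  17]
red 11 [229.7 192.5] [227 192   6   2]
```

View pics/c1.png

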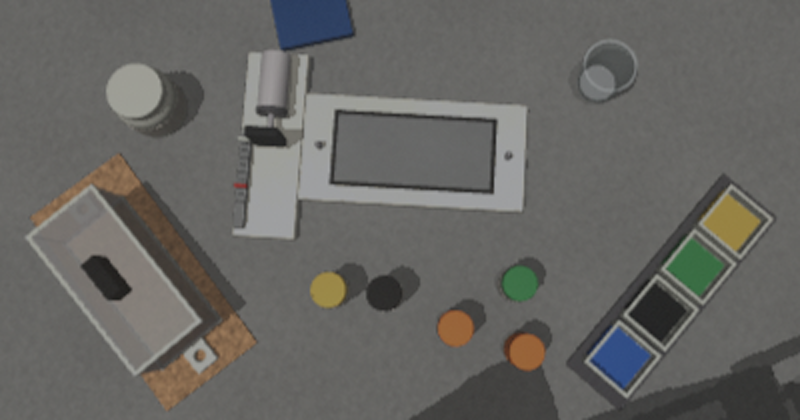

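The crop confirms it: yellow (274,245), black (302,246) and green (370,241) have capped bottles, the two orange ones are decoys, and the rack from upper right runs yellow, green, black, blue. Next I'll fit the poses.

```bash
cat >> h.py <<'E'
def yaw():
    M=R.from_rotvec(bot.get_obs()["orientation"]).as_matrix();return np.arctan2(M[1,1],M[0,1])  # direction of tool y
def plan(x,y,z,jaw):
    """needed turn, then shift in tool axes (after the turn); jaw = world direction of tool y (mod pi), rad"""
    o=bot.get_obs();p=np.array(o["tool_pos"]);M=R.from_rotvec(o["orientation"]).as_matrix();a=np.arctan2(M[1,1],M[0,1])
    d=(jaw-a+np.pi/2)%np.pi-np.pi/2       # world turn about +z
    for dd in (d,d-np.sign(d)*np.pi):
        M2=R.from_euler("z",dd).as_matrix()@M
        print("t",round(o["time_s"],1),"turn(tool)",round(-dd,3),"q6->",round(o["q"][5]-dd,2),"shift tool mm",(M2.T@(np.array([x,y,z])-p)).round(1))
def rect(m,C,z):
    cs,_=cv2.findContours(m.astype(np.uint8),cv2.RETR_EXTERNAL,cv2.CHAIN_APPROX_NONE);c=max(cs,key=cv2.contourArea)[:,0]
    w=np.array([ray(C,u,v,z)[:2] for u,v in c],np.float32)
    (cx,cy),s,_=r=cv2.minAreaRect(w);b=cv2.boxPoints(r);e=max((b[1]-b[0],b[2]-b[1]),key=np.linalg.norm)
    return np.array([cx,cy]).round(1),np.round(s,1),round(float(np.arctan2(e[1],e[0])%np.pi),4)
E
cat > g.py <<'E'
from h import *
im,C=grab("top");H,S,V=cv2.split(cv2.cvtColor(im,cv2.COLOR_BGR2HSV))
m=np.zeros_like(V);m[140:210,259:376]=1
print("plate",rect(cv2.morphologyEx(((V>150)&(S<50)&(m>0)).astype(np.uint8),cv2.MORPH_CLOSE,np.ones((3,3))),C,20))
mat=(H>5)&(H<22)&(S>60);mat[:, :115]=0;mat[:,245:]=0
print("mat",rect(mat,C,4))
d=(V<45)&(S<120);d[:220]=0;d[255:]=0;d[:,:145]=0;d[:,185:]=0;print("handle",rect(d,C,149))
for n,u,v in(("sy",475.5,210.9),("sk",438.5,255.8),("sb",419.9,278.7)): print(n,ray(C,u,v,12).round(1))
g=(H>40)&(H<90)&(S>90)
n,l,s,c=cv2.connectedComponentsWithStats(g.astype(np.uint8))
for i in range(1,n):
    if s[i,4]>30: print("green",s[i],c[i].round(1),ray(C,*c[i],85).round(1),ray(C,*c[i],12).round(1))
for u,v in((274,244.7),(302,246.3)): print(ray(C,u,v,85).round(1))
for nm,u,v in(("pegA",364,177.7),("pegB",270,172.5)): print(nm,ray(C,u,v,38).round(1))
print("mark",ray(C,229.7,192.5,45).round(1))
print("yaw",yaw())
E
python3 g.py
```

```text
plate (array([635.7, -14.4]), array([319. , 164.2]), 1.4938)
mat (array([458. , 354.3]), array([330.3, 150.7]), 0.6368)
handle (array([454.1, 347.2]), array([59.7, 26.2]), 0.6876)
sy [ 520.6 -455.9   12. ]
sk [ 400.2 -347.4   12. ]
sb [ 340.2 -294.    12. ]
green [444 220  27  28 407] [457.2 233.1] [ 457.2 -378.    85. ] [ 460.5 -401.8   12. ]
green [361 233  18  17 242] [369.6 241.2] [ 440.9 -153.6   85. ] [ 443.1 -161.9   12. ]
[436.3  89.6  85. ]
[431.   18.5  85. ]
pegA [ 613.9 -149.5   38. ]
pegB [632.8 105.5  38. ]
mark [578.7 212.7  45. ]
yaw -1.1319778308021013
```

```bash
python3 -c "
from h import *
plan(441,-154,190,-0.074)"
```

```text
t 0.2 turn(tool) -1.058 q6-> -1.16 shift tool mm [358.  181.4 -25. ]
t 0.2 turn(tool) 2.084 q6-> 1.98 shift tool mm [-358.  -181.5  -24.7]
```

Request:
{"api": "apply_moves", "payload": {
  "rows": [
    [0, 0, 0, -0.176, 0.5],
    [0, 0, 0, -0.176, 0.5],
    [0, 0, 0, -0.176, 0.5],
    [0, 0, 0, -0.176, 0.5],
    [0, 0, 0, -0.176, 0.5],
    [0, 0, 0, -0.178, 0.5],
    [0.045, 0.023, -0.005, 0, 0.5],
    [0.045, 0.023, -0.005, 0, 0.5],
    [0.045, 0.023, -0.005, 0, 0.5],
    [0.045, 0.023, -0.005, 0, 0.5],
    [0.045, 0.023, -0.005, 0, 0.5],
    [0.045, 0.023, 0, 0, 0.5],
    [0.045, 0.023, 0, 0, 0.5],
    [0.043, 0.02, 0, 0, 0.5],
    [0, 0, 0, 0, 0.5],
    [0, 0, 0, 0, 0.5]
  ]
}}

```text
time_s: 2.25
tool_pos: [440.4, -154.6, 190.6]
orientation: [2.302, 2.138, -0.001]
force: [-0.4, 0.2, 0.2]
width: 70.6
```

```bash
cat > caps.py <<'E'
import sys
from h import *
def caps(im,C,z):
    H,S,V=cv2.split(cv2.cvtColor(im,cv2.COLOR_BGR2HSV));out={}
    for n,m in (("green",(H>40)&(H<90)&(S>90)&(V>50)),("yellow",(H>18)&(H<35)&(S>110)&(V>80)),("orange",(H>3)&(H<16)&(S>120)),("black",(V<55)&(S<90)),("blue",(H>100)&(H<125)&(S>120))):
        cs,_=cv2.findContours(m.astype(np.uint8),cv2.RETR_EXTERNAL,cv2.CHAIN_APPROX_NONE)
        for c in cs:
            if cv2.contourArea(c)<250: continue
            w=np.array([ray(C,u,v,z)[:2] for u,v in c[:,0]],np.float32)
            (a,b),r=cv2.minEnclosingCircle(w);q,_=cv2.minEnclosingCircle(c)
            if r<80: print(n,"px",np.round(q),"xy",round(a,1),round(b,1),"r",round(r,1))
if __name__=="__main__":
    im,C=grab("wrist",sys.argv[1]);caps(im,C,float(sys.argv[2]));o=bot.get_obs();print(o["tool_pos"].round(1),yaw(),o["q"].round(2),round(o["time_s"],1))
E
python3 caps.py w1.png 85
```

```text
green px [348. 358.] xy 457.2 -346.2 r 27.3
green px [318. 180.] xy 439.4 -150.9 r 23.3
yellow px [559. 399.] xy 686.0 -415.4 r 69.4
yellow px [396. 390.] xy 506.9 -391.4 r 26.4
yellow px [490. 336.] xy 606.1 -331.2 r 46.0
yellow px [148. 336.] xy 249.3 -305.3 r 46.1
orange px [234. 186.] xy 360.9 -152.1 r 31.9
orange px [252.  94.] xy 387.5 -70.2 r 26.1
blue px [252. 292.] xy 362.5 -261.3 r 24.7
[ 440.2 -155.1  190.6] -0.07501580110458567 [-0.46 -0.1   1.51 -0.    1.73 -0.38] 2.3
```

View pics/w1.png

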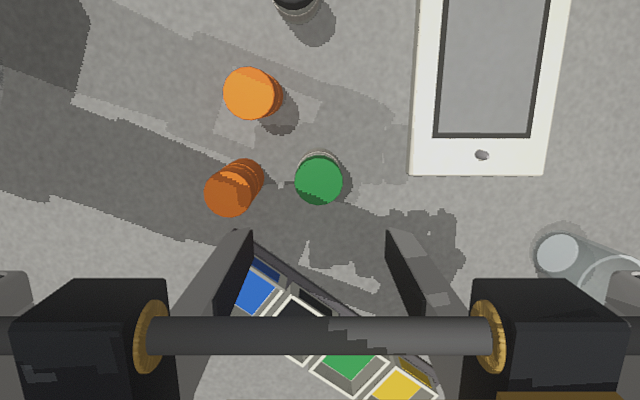

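Green cap at (318,180) gives world (439,-151). The oranges are at (234,186) and (252,94), clear of the fingers. The tester's peg A is at (482,155). I'll grasp green.

Request:
{"api": "apply_moves", "payload": {
  "rows": [
    [0.004, 0, 0.04, 0, 0.5],
    [0, 0, 0.04, 0, 0.5],
    [0, 0, 0.04, 0, 0.5],
    [0, 0, 0.034, 0, 0.5],
    [0, 0, 0, 0, -1],
    [0, 0, 0, 0, -1],
    [0, 0, 0, 0, -1],
    [0, 0, 0, 0, -1],
    [0, 0, -0.02, 0, -1],
    [0, 0, -0.04, 0, -1],
    [0, 0, -0.04, 0, -1],
    [0, 0, -0.03, 0, -1]
  ]
}}

```text
time_s: 3.8
tool_pos: [441.5, -150.3, 168.8]
orientation: [2.3, 2.137, 0.002]
force: [-0.0, -1.2, -1.0]
width: 44.9
```

Run:
```python
from h import *
im=cv2.imread("pics/w1.png")
C=cam("wrist",dict(orientation=[2.302,2.138,-0.001],tool_pos=[440.2,-155.1,190.6]))
print("pegA",ray(C,482,155,38))
for u,v in((410,176),(543,174)):print(ray(C,u,v,20))
th=-0.077
# tester from peg A and top-camera axis
A=ray(C,482,155,38)[:2];ex=np.array([np.cos(th),np.sin(th)]);ey=np.array([-np.sin(th),np.cos(th)])
c=A+130*ey;print("tester",c)
t=c-70*ey;print("target",t);o=bot.get_obs();print(o["width"],o["tool_pos"],o["force"]);plan(t[0],t[1],150,th)
```

```text
pegA [ 610.57400783 -146.92848225   38.        ]
[ 539.88644336 -167.84603032   20.        ]
[ 686.88873659 -176.30247953   20.        ]
tester [620.57411921 -17.31367687]
target [615.18944385 -87.10626438]
44.87547995374437 [ 441.48033271 -150.3309179   168.82195135] [-0.02929096 -1.19791822 -0.97871873]
t 3.8 turn(tool) 0.003 q6-> -0.37 shift tool mm [ 76.4 168.3  19.2]
t 3.8 turn(tool) -3.138 q6-> -3.51 shift tool mm [ -76.4 -168.4   18.5]
```

Request:
{"api": "apply_moves", "payload": {
  "rows": [
    [0.02, 0.045, 0, 0, -1],
    [0.02, 0.045, 0, 0, -1],
    [0.02, 0.045, 0, 0, -1],
    [0.016, 0.034, 0, 0, -1],
    [0, 0, 0.035, 0, -1],
    [0, 0, 0.035, 0, -1],
    [0, 0, 0.025, 0, -1],
    [0, 0, 0.01, 0, -1],
    [0, 0, 0.003, 0, -1],
    [0, 0, 0, 0, -1]
  ]
}}

```text
time_s: 5.05
tool_pos: [615.9, -87.2, 59.8]
orientation: [2.301, 2.137, 0.002]
force: [-0.2, -0.2, -2.1]
width: 44.8
```

```bash
python3 -c "
from h import *
o=bot.get_obs();print(o['tool_pos'],o['force'],o['width'])"
```

```text
[615.86216274 -87.15973614  59.8054061 ] [-0.20166146 -0.18407329 -2.07447711] 44.83887284415345
```

Request:
{"api": "apply_moves", "payload": {
  "rows": [
    [0, 0, 0.003, 0, -1],
    [0, 0, 0, 0, -1],
    [0, 0, 0, 0, 0.0],
    [0, 0, 0, 0, 0.3],
    [0, 0, 0, 0, 0.3],
    [0, 0, -0.05, 0, 0.4],
    [0, 0, -0.06, 0, 0.5],
    [-0.01, 0, -0.06, 0, 0.5],
    [-0.01, 0, -0.04, 0, 0.5],
    [0, 0, 0, 0, 0.5],
    [0, 0, 0, 0, 0.5]
  ]
}}

```text
time_s: 6.42
tool_pos: [613.3, -106.7, 264.0]
orientation: [-2.301, -2.136, 0.002]
force: [-0.6, -0.3, -1.3]
width: 70.5
```

```bash
python3 caps.py w2.png 105; python3 caps.py w2b.png 85
```

```text
green px [231. 358.] xy 486.3 -332.6 r 27.3
green px [319. 155.] xy 613.5 -87.6 r 22.6
yellow px [274. 386.] xy 536.0 -376.0 r 26.1
yellow px [289. 371.] xy 556.7 -354.7 r 23.6
yellow px [489. 336.] xy 804.3 -324.6 r 54.0
yellow px [148. 336.] xy 389.1 -294.1 r 53.8
yellow px [135.   1.] xy 449.0 73.9 r 22.1
orange px [119. 218.] xy 386.5 -142.9 r 43.2
orange px [128. 146.] xy 412.6 -63.3 r 38.7
black px [142.  62.] xy 443.6 18.0 r 24.8
[ 612.9 -106.5  263. ] -0.07382280580800758 [-0.26  0.26  0.98  0.    1.91 -0.19] 6.5
green px [231. 359.] xy 478.9 -348.2 r 28.7
green px [319. 156.] xy 612.9 -90.6 r 23.8
yellow px [274. 386.] xy 531.1 -394.2 r 27.4
yellow px [489. 336.] xy 812.7 -338.5 r 56.6
yellow px [148. 336.] xy 376.8 -307.3 r 56.2
yellow px [136.   0.] xy 440.1 80.0 r 23.7
orange px [118. 217.] xy 374.6 -149.1 r 45.5
orange px [128. 146.] xy 402.0 -64.1 r 40.4
black px [142.  63.] xy 434.6 20.3 r 25.9
[ 612.8 -106.4  262.7] -0.07366682905290851 [-0.26  0.26  0.98  0.    1.91 -0.19] 6.5
```

View pics/w2.png

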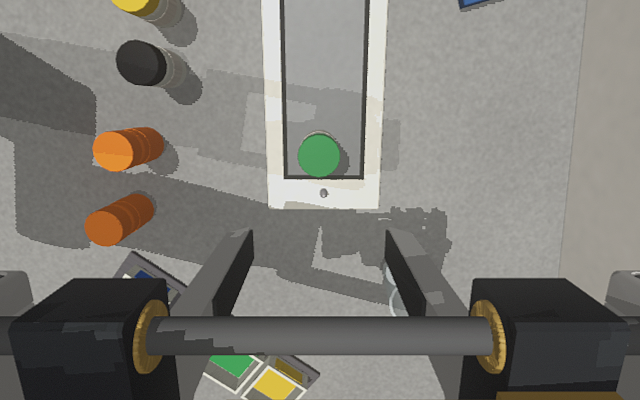

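The green bottle (319,155) stands within the frame and the black cap is at (142,63), world (433,20). Black is next.

```bash
python3 -c "
from h import *
plan(432.5,19.5,110,-0.077)"
```

```text
t 6.5 turn(tool) 0.003 q6-> -0.19 shift tool mm [ 111.6 -188.7  153.7]
t 6.5 turn(tool) -3.138 q6-> -3.33 shift tool mm [-111.8  190.2  151.7]
```

Request:
{"api": "apply_moves", "payload": {
  "rows": [
    [0.022, -0.038, 0.01, 0, 0.5],
    [0.022, -0.038, 0.015, 0, 0.5],
    [0.022, -0.038, 0.015, 0, 0.5],
    [0.022, -0.038, 0.02, 0, 0.5],
    [0.023, -0.037, 0.02, 0, 0.5],
    [0, 0, 0, 0, 0.5],
    [0, 0, 0, 0, 0.5]
  ]
}}

```text
time_s: 7.4
tool_pos: [433.5, 17.7, 185.2]
orientation: [2.302, 2.138, -0.001]
force: [-0.2, 0.4, -0.0]
width: 70.3
```

```bash
python3 caps.py w3.png 85;  python3 -c "
from h import *
plan(432.5,19.5,36,-0.077)"
```

```text
green px [515. 277.] xy 618.1 -88.1 r 27.6
yellow px [560. 396.] xy 676.6 -233.6 r 68.5
yellow px [488. 337.] xy 595.2 -155.8 r 45.8
yellow px [148. 336.] xy 245.3 -129.2 r 45.1
yellow px [316. 101.] xy 435.6 92.6 r 22.6
orange px [255. 356.] xy 352.9 -159.9 r 22.0
orange px [270. 272.] xy 376.4 -65.8 r 52.5
black px [316. 180.] xy 430.1 23.0 r 23.2
black px [ 12. 208.] xy 146.1 13.9 r 60.0
blue px [282. 388.] xy 376.7 -201.5 r 21.2
[434.2  17.4 185.9] -0.0741956334372057 [-0.09 -0.18  1.58 -0.    1.73 -0.02] 7.5
t 7.5 turn(tool) 0.003 q6-> -0.01 shift tool mm [  2.   -2.  149.8]
t 7.5 turn(tool) -3.139 q6-> -3.15 shift tool mm [ -1.9   1.8 149.9]
```

Request:
{"api": "apply_moves", "payload": {
  "rows": [
    [0.003, -0.003, 0.04, 0, 0.5],
    [0, 0, 0.04, 0, 0.5],
    [0, 0, 0.04, 0, 0.5],
    [0, 0, 0.029, 0, 0.5],
    [0, 0, 0, 0, -1],
    [0, 0, 0, 0, -1],
    [0, 0, 0, 0, -1],
    [0, 0, 0, 0, -1],
    [0, 0, -0.03, 0, -1],
    [0, 0, -0.04, 0, -1],
    [-0.004, 0.048, 0, 0, -1],
    [-0.006, 0.048, 0, 0, -1],
    [-0.006, 0.048, 0, 0, -1],
    [-0.006, 0.048, 0, 0, -1],
    [0, 0, 0.03, 0, -1],
    [0, 0, 0.012, 0, -1],
    [0, 0, 0.004, 0, -1],
    [0, 0, 0, 0, -1]
  ]
}}

```text
time_s: 9.7
tool_pos: [620.3, -15.0, 61.5]
orientation: [2.301, 2.137, 0.001]
force: [-0.6, 0.4, -1.1]
width: 45.3
```

```bash
python3 -c "
from h import *
o=bot.get_obs();print(o['tool_pos'],o['force'],o['width'])"
```

```text
[620.32089172 -15.01835191  61.5189854 ] [-0.6314813   0.41695949 -1.07255687] 45.26428759486637
```

Request:
{"api": "apply_moves", "payload": {
  "rows": [
    [0, 0, 0.004, 0, -1],
    [0, 0, 0, 0, -1],
    [0, 0, 0, 0, 0.0],
    [0, 0, 0, 0, 0.3],
    [0, 0, 0, 0, 0.3],
    [0, 0, -0.05, 0, 0.4],
    [0, 0, -0.05, 0, 0.5],
    [0.019, -0.04, -0.015, 0, 0.5],
    [0.019, -0.04, 0, 0, 0.5],
    [0.019, -0.04, 0, 0, 0.5],
    [0.019, -0.04, 0, 0, 0.5],
    [0.018, -0.032, 0, 0, 0.5],
    [0, 0, 0, 0, 0.5],
    [0, 0, 0, 0, 0.5]
  ]
}}

```text
time_s: 11.45
tool_pos: [436.4, 92.5, 171.7]
orientation: [2.301, 2.137, 0.0]
force: [-0.0, -0.6, 0.3]
width: 70.3
```

```bash
python3 caps.py w4.png 85;  python3 -c "
from h import *
plan(436.5,91,36,-0.077)"
```

```text
yellow px [560. 396.] xy 669.2 -145.3 r 65.2
yellow px [488. 337.] xy 591.6 -70.7 r 44.0
yellow px [148. 336.] xy 257.0 -44.9 r 43.3
yellow px [318. 187.] xy 435.7 94.3 r 23.8
orange px [272. 377.] xy 373.2 -101.0 r 39.8
orange px [284. 308.] xy 394.1 -21.4 r 20.8
black px [558.  47.] xy 634.0 193.4 r 17.7
[436.6  92.3 171.5] -0.07449817195451643 [ 0.08 -0.15  1.59 -0.    1.7   0.16] 11.5
t 11.5 turn(tool) 0.003 q6-> 0.16 shift tool mm [ -1.3   0.  135.5]
t 11.5 turn(tool) -3.139 q6-> -2.98 shift tool mm [ 1.400e+00 -1.000e-01  1.355e+02]
```

Request:
{"api": "apply_moves", "payload": {
  "rows": [
    [0, 0, 0.045, 0, 0.5],
    [0, 0, 0.045, 0, 0.5],
    [0, 0, 0.035, 0, 0.5],
    [0, 0, 0.01, 0, 0.5],
    [0, 0, 0, 0, -1],
    [0, 0, 0, 0, -1],
    [0, 0, 0, 0, -1],
    [0, 0, 0, 0, -1],
    [0, 0, -0.03, 0, -1],
    [0, 0, -0.04, 0, -1],
    [-0.005, 0.048, 0, 0, -1],
    [-0.006, 0.048, 0, 0, -1],
    [-0.006, 0.048, 0, 0, -1],
    [-0.007, 0.048, 0, 0, -1],
    [0, 0, 0.03, 0, -1],
    [0, 0, 0.013, 0, -1],
    [0, 0, 0.004, 0, -1],
    [0, 0, 0.002, 0, -1],
    [0, 0, 0, 0, -1]
  ]
}}

```text
time_s: 13.88
tool_pos: [625.9, 54.8, 58.9]
orientation: [2.301, 2.137, 0.002]
force: [0.5, 0.1, -0.9]
width: 44.7
```

```bash
python3 -c "
from h import *
o=bot.get_obs();print(o['tool_pos'],o['force'],o['width'])"
```

```text
[625.9190985  54.7914129  58.9213945] [ 0.49967966  0.11211587 -0.91061879] 44.6861317896824
```

Request:
{"api": "apply_moves", "payload": {
  "rows": [
    [0, 0, 0.002, 0, -1],
    [0, 0, 0, 0, -1],
    [0, 0, 0, 0, 0.0],
    [0, 0, 0, 0, 0.3],
    [0, 0, 0, 0, 0.3],
    [0, 0, -0.05, 0, 0.4],
    [0, 0, -0.06, 0, 0.5],
    [-0.02, 0, -0.06, 0, 0.5],
    [-0.03, 0, -0.06, 0, 0.5],
    [-0.03, 0, -0.06, 0, 0.5],
    [-0.03, 0, -0.05, 0, 0.5],
    [0, 0, 0, 0, 0.5],
    [0, 0, 0, 0, 0.5],
    [0, 0, 0, 0, 0.5]
  ]
}}

```text
time_s: 15.62
tool_pos: [617.5, -49.9, 384.0]
orientation: [-2.298, -2.136, 0.005]
force: [-0.0, 0.4, -0.3]
width: 70.3
```

Run:
```python
from h import *
im,C=grab("wrist","w5.png");np.savez("w5.npz",K=C[0],E=C[1]);o=bot.get_obs();print(o["tool_pos"],o["time_s"])
cv2.imwrite("pics/w5c.png",cv2.resize(im[:300,130:530],(800,600),interpolation=cv2.INTER_CUBIC))
```

```text
[617.44868507 -49.87325836 384.17485175] 15.675
```

View pics/w5c.png

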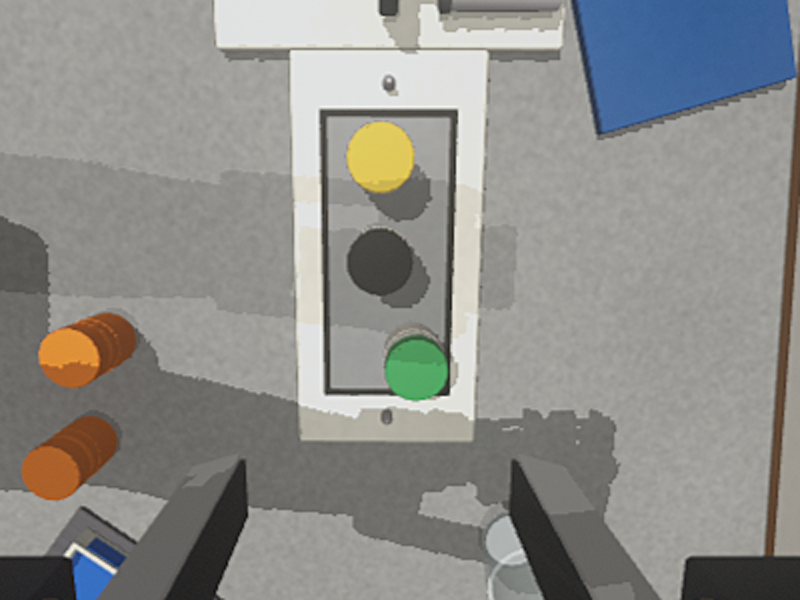

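The three bottles are on the plate, but the green one (crop (416,368)) has been knocked toward +x/-y and is at the frame's edge. I'll work out the tester pose and the bottle positions.

```bash
cat > tst.py <<'E'
from h import *
d=np.load("w5.npz");C=(d["K"],d["E"],{})
f=lambda u,v,z:ray(C,130+u/2,v/2,z)
a=f(387,416,40);b=f(389,82,40);print("pegs",a,b,np.linalg.norm(b-a),np.arctan2(*(b-a)[1::-1])-np.pi/2,(a+b)/2)
q=np.array([f(u,v,20) for u,v in((321,110),(457,110),(450,395),(325,395))]);print(q.round(1),q.mean(0))
print("frame len",np.linalg.norm(q[0]-q[3]),np.linalg.norm(q[1]-q[2]),np.linalg.norm(q[0]-q[1]),np.linalg.norm(q[3]-q[2]))
for n,u,v in(("y",380,157),("k",379,261),("g",416,368)):print(n,f(u,v,105))
E
python3 tst.py
```

```text
pegs [ 615.92163439 -144.13472045   40.        ] [634.85234461 109.6957253   40.        ] 254.53539435095044 -0.07444232333291367 [625.3869895  -17.21949757  40.        ]
[[ 582.1   96.7   20. ]
 [ 685.7   89.2   20. ]
 [ 669.9 -135.4   20. ]
 [ 564.8 -128.    20. ]] [625.61044992 -19.38857423  20.        ]
frame len 225.34678504036586 225.1430324812516 103.84317105663725 105.39576546912483
y [624.42566693  54.19436672 105.        ]
k [618.90467834 -13.58625358 105.        ]
g [639.84432405 -90.57336655 105.        ]
```

Request:
{"api": "apply_moves", "payload": {
  "rows": [
    [-0.013, 0.009, 0.05, 0, 0.6],
    [-0.013, 0.009, 0.05, 0, 0.6],
    [-0.013, 0.008, 0.05, 0, 0.6],
    [0, 0, 0.05, 0, 0.6],
    [0, 0, 0, 0, 0.6],
    [0, 0, 0, 0, 0.6]
  ]
}}

```text
time_s: 16.42
tool_pos: [641.6, -91.2, 188.8]
orientation: [2.3, 2.137, 0.002]
force: [-0.1, 0.2, 1.2]
width: 75.3
```

```bash
python3 caps.py w6.png 105;  python3 -c "
from h import *
plan(640,-90.5,56,-0.0745)"
```

```text
green px [212. 390.] xy 518.5 -291.4 r 19.3
green px [317. 189.] xy 640.0 -90.6 r 23.6
yellow px [572. 399.] xy 885.1 -330.4 r 65.7
yellow px [500. 336.] xy 806.9 -252.8 r 43.9
yellow px [137. 336.] xy 453.7 -225.9 r 43.1
yellow px [283.  14.] xy 624.1 51.2 r 23.0
orange px [ 56. 252.] xy 397.7 -134.0 r 48.4
orange px [ 63. 171.] xy 422.8 -60.4 r 44.3
[642.5 -91.4 190.6] -0.07323593354375428 [-0.23  0.3   1.07 -0.    1.76 -0.16] 16.5
t 16.5 turn(tool) 0.001 q6-> -0.15 shift tool mm [  0.9  -3.4 134.6]
t 16.5 turn(tool) -3.14 q6-> -3.3 shift tool mm [ -0.6   1.8 134.6]
```

Request:
{"api": "apply_moves", "payload": {
  "rows": [
    [0, -0.002, 0.045, 0, 0.6],
    [0, 0, 0.045, 0, 0.6],
    [0, 0, 0.03, 0, 0.6],
    [0, 0, 0.013, 0, 0.6],
    [0, 0, 0, 0, -1],
    [0, 0, 0, 0, -1],
    [0, 0, 0, 0, -1],
    [0, 0, 0, 0, -1],
    [0, 0, -0.006, 0, -1],
    [0, -0.01, 0, 0, -1],
    [0, -0.01, 0, 0, -1],
    [0, 0, 0.006, 0, -1],
    [0, 0, 0.001, 0, -1],
    [0, 0, 0, 0, -0.2],
    [0, 0, 0, 0, 0.3],
    [0, 0, 0, 0, 0.3],
    [0, 0, -0.05, 0, 0.4],
    [0, 0, -0.06, 0, 0.5],
    [0, 0, -0.05, 0, 0.5]
  ]
}}

```text
time_s: 18.85
tool_pos: [619.1, -90.0, 214.7]
orientation: [2.301, 2.137, 0.001]
force: [0.5, 0.2, 0.9]
width: 70.3
```

```bash
python3 -c "
from h import *
o=bot.get_obs();print(o['tool_pos'])
plan(454,347,320,0.667);plan(454,347,320,0.667-np.pi/2)"
```

```text
[619.13692351 -89.98468289 214.71385532]
t 18.9 turn(tool) -0.741 q6-> -0.9 shift tool mm [ 445.5  140.7 -105.2]
t 18.9 turn(tool) 2.401 q6-> 2.24 shift tool mm [-445.5 -140.5 -105.4]
t 18.9 turn(tool) 0.83 q6-> 0.67 shift tool mm [ 140.6 -445.4 -105.9]
t 18.9 turn(tool) -2.312 q6-> -2.47 shift tool mm [-140.6  445.6 -104.7]
```

Request:
{"api": "apply_moves", "payload": {
  "rows": [
    [0, 0, -0.035, 0.166, 0.5],
    [0, 0, -0.035, 0.166, 0.5],
    [0, 0, -0.035, 0.166, 0.5],
    [0, 0, 0, 0.166, 0.5],
    [0, 0, 0, 0.166, 0.5],
    [0.014, -0.045, 0, 0, 0.5],
    [0.014, -0.045, 0, 0, 0.5],
    [0.014, -0.045, 0, 0, 0.5],
    [0.014, -0.045, 0, 0, 0.5],
    [0.014, -0.045, 0, 0, 0.5],
    [0.014, -0.045, 0, 0, 0.5],
    [0.014, -0.045, 0, 0, 0.5],
    [0.014, -0.045, 0, 0, 0.5],
    [0.014, -0.045, 0, 0, 0.5],
    [0.014, -0.04, 0, 0, 0.5],
    [0, 0, 0, 0, 0.2],
    [0, 0, 0, 0, 0.0],
    [0, 0, 0, 0, 0.0]
  ]
}}

```text
time_s: 21.1
tool_pos: [454.3, 345.3, 317.7]
orientation: [2.969, 1.025, 0.0]
force: [0.5, -0.0, 1.2]
width: 47.6
```

Run:
```python
from h import *
im,C=grab("wrist","w7.png");np.savez("w7.npz",K=C[0],E=C[1]);o=bot.get_obs();print(o["tool_pos"],yaw(),o["time_s"],o["q"])
```

```text
[454.31547317 345.26559168 317.83444264] -0.9059409377250842 21.15 [ 5.50689457e-01  1.57442884e-01  9.92604963e-01 -3.05785008e-04
  1.99133875e+00  1.45650550e+00]
```

View pics/w7.png

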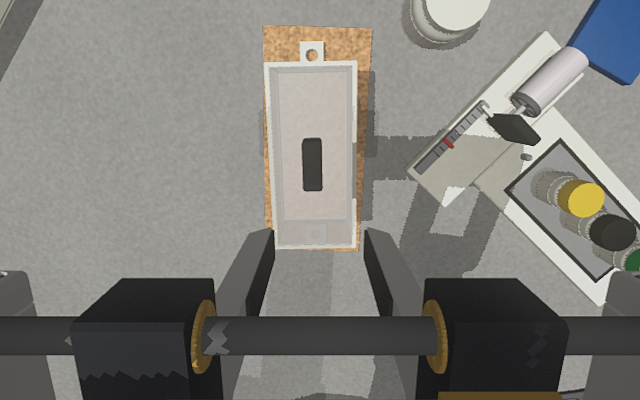

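The cover handle is at (312,164) with a lug hole at (312,56), and the cover is nearly aligned on the mat. The pump, red mark (448,144) and tester are also in view. I'll compute the handle pose and the mark.

Run:
```python
from h import *
im=cv2.imread("pics/w7.png");d=np.load("w7.npz");C=(d["K"],d["E"],{})
H,S,V=cv2.split(cv2.cvtColor(im,cv2.COLOR_BGR2HSV))
m=(V<80);k=np.zeros_like(m);k[125:205,290:335]=1
print("handle",rect(m&k,C,153))
m=(H>5)&(H<22)&(S>60);m[:, :250]=0;m[:,380:]=0;m[255:]=0;print("mat",rect(m,C,4))
h=ray(C,312,56,12);print("hole",h)
r=((H<6)|(H>172))&(S>130);r[:100]=0;r[200:]=0;r[:,:400]=0;r[:,500:]=0
u,v=np.nonzero(r)[1].mean(),np.nonzero(r)[0].mean();P=ray(C,u,v,45)
c=np.array([625.5,-18]);th=-.0745;ex=np.array([np.cos(th),np.sin(th)]);ey=np.array([-ex[1],ex[0]])
for z in(40,45,50):
  P=ray(C,u,v,z);print("mark",u,v,r.sum(),P,"tester",(P[:2]-c)@ex,(P[:2]-c)@ey)
cv2.imwrite("pics/p7.png",cv2.resize(im[70:210,400:580],(800,622),interpolation=cv2.INTER_CUBIC)[:600])
plan(453,347,115,-0.904)
```

```text
handle (array([454.9, 356.9]), array([57. , 20.4]), 0.6674)
mat (array([456.4, 356.5]), array([330.1, 150.4]), 0.6356)
hole [553.60040694 436.39786995  12.        ]
mark 448.04651162790697 142.97674418604652 43 [578.52503385 216.88844284  40.        ] tester -64.32767103615768 230.74050091641794
mark 448.04651162790697 142.97674418604652 43 [577.84978859 218.64426811  45.        ] tester -65.13173128667734 232.4411965527718
mark 448.04651162790697 142.97674418604652 43 [577.17454333 220.40009337  50.        ] tester -65.935791537197 234.14189218912568
t 21.1 turn(tool) -0.002 q6-> 1.45 shift tool mm [  0.   -2.2 202.8]
t 21.1 turn(tool) 3.14 q6-> 4.6 shift tool mm [-1.000e-01  2.100e+00  2.028e+02]
```

View pics/p7.png

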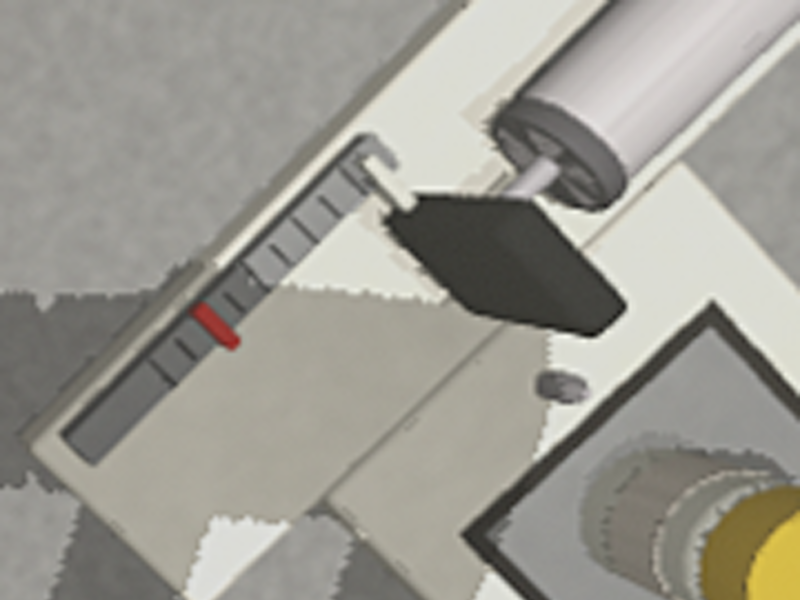

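Request:
{"api": "apply_moves", "payload": {
  "rows": [
    [0.007, -0.009, 0.03, 0, 0.0],
    [0, 0, 0.04, 0, 0.0],
    [0, 0, 0.04, 0, 0.0],
    [0, 0, 0, 0, 0.0],
    [0, 0, 0, 0, 0.0]
  ]
}}

```text
time_s: 21.78
tool_pos: [454.6, 357.6, 209.8]
orientation: [-2.969, -1.026, -0.004]
force: [0.1, 0.8, 1.2]
width: 46.8
```

Run:
```python
from h import *
im,C=grab("wrist","w8.png");o=bot.get_obs();print(o["tool_pos"],yaw(),o["time_s"])
V=cv2.cvtColor(im,cv2.COLOR_BGR2HSV)[:,:,2]
n,l,s,c=cv2.connectedComponentsWithStats(((V<70)).astype(np.uint8))
for i in range(1,n):
    if s[i,4]>400: print(s[i],c[i])
    if 260<c[i][0]<380 and c[i][1]<240 and s[i,4]>400:
        for z in(148,153): print(rect(l==i,C,z))
plan(454.5,356.7,117,-.904)
```

```text
[454.94523711 358.03032692 210.64543374] -0.9047808185648952 21.825
[ 540  125  100  151 2655] [583.86704331 159.36233522]
[ 308  160   27   72 1862] [321.29108485 195.33780881]
(array([454.6, 356.5]), array([59.8, 21. ]), 0.6773)
(array([455.6, 357.4]), array([58.7, 20.6]), 0.6773)
[    0   230   640   170 45120] [316.96187943 335.87389184]
t 21.8 turn(tool) -0.001 q6-> 1.47 shift tool mm [-1.6  0.7 93.6]
t 21.8 turn(tool) 3.141 q6-> 4.61 shift tool mm [ 0.7 -0.8 93.6]
```

View pics/w8.png

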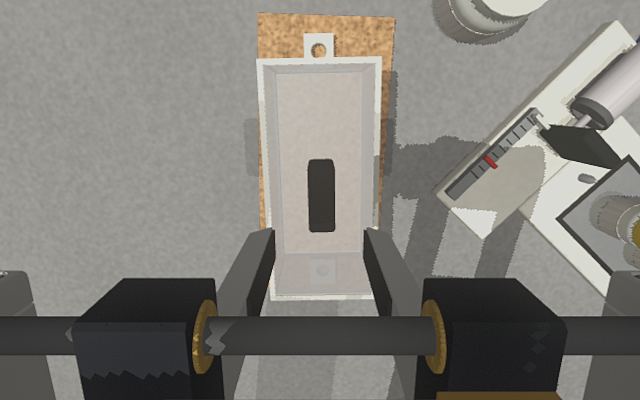

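Request:
{"api": "apply_moves", "payload": {
  "rows": [
    [-0.002, 0.001, 0.04, -0.011, 0.0],
    [0, 0, 0.04, 0, 0.0],
    [0, 0, 0.013, 0, 0.0],
    [0, 0, 0, 0, 0.0],
    [0, 0, 0, 0, -1],
    [0, 0, 0, 0, -1],
    [0, 0, 0, 0, -1],
    [0, 0, 0, 0, -1],
    [0, 0, -0.01, 0, -1],
    [0, 0, -0.02, 0, -1],
    [0, 0, 0, 0, -1]
  ]
}}

```text
time_s: 23.2
tool_pos: [453.9, 356.5, 147.4]
orientation: [-2.962, -1.044, -0.007]
force: [-0.2, 0.2, -0.3]
width: 0.7
```

Run:
```python
from h import *
o=bot.get_obs();print(o["tool_pos"],yaw(),o["width"],o["force"],o["wrist_torque"],o["time_s"])
plan(625.5,-18,280,-.0745)
```

```text
[453.91060678 356.51873561 147.38192026] -0.8929467436941584 0.6899019806415584 [-0.23061026  0.17760343 -0.32973653] [-0.00508512 -0.04611746 -0.0074104 ] 23.2
t 23.2 turn(tool) -0.818 q6-> 0.64 shift tool mm [-360.1  199.1 -134.2]
t 23.2 turn(tool) 2.323 q6-> 3.78 shift tool mm [ 361.3 -198.9 -131. ]
```

The gripper closed on nothing (width 0.7), so I'll look.

Run:
```python
from h import *
im,_=grab("scene","s9.png");w,_=grab("wrist","w9.png")
a=cv2.resize(im[90:230,280:480],(800,560));b=cv2.resize(w,(640,400))
c=np.zeros((600,800,3),np.uint8);c[:300,:430]=cv2.resize(im[90:230,280:480],(430,300));c[300:,:480]=cv2.resize(w,(480,300))
cv2.imwrite("pics/c9.png",c)
```

```text
(no output)
```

View pics/c9.png

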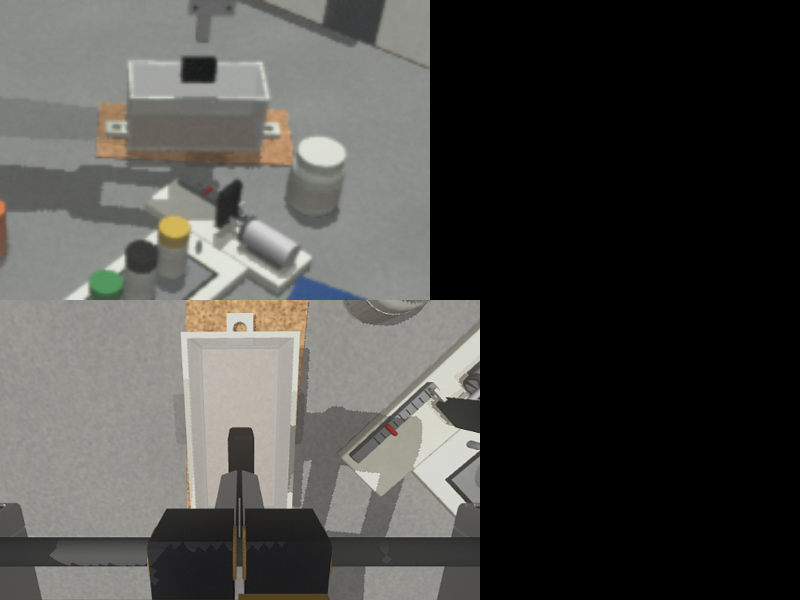

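Run:
```python
from h import *
W=cam("wrist");o=bot.get_obs();p=o["tool_pos"];S=cam("scene");T=cam("top")
print("tcp in wrist px",proj(W,p)," scene",proj(S,p),"top",proj(T,p))
for P in([454,356,153],[454,356,113],[465,365,153]): print(P,proj(W,P),proj(S,P),proj(T,P))
# handle dark blobs in scene
im=cv2.imread("pics/s9.png");V=cv2.cvtColor(im,cv2.COLOR_BGR2HSV)[:,:,2]
n,l,s,c=cv2.connectedComponentsWithStats((V<60).astype(np.uint8))
for i in range(1,n):
    if 340<c[i][0]<400 and 90<c[i][1]<150: print("scene",s[i],c[i])
im=cv2.imread("pics/t1.png");V=cv2.cvtColor(im,cv2.COLOR_BGR2HSV)[:,:,2];
n,l,s,c=cv2.connectedComponentsWithStats((V<45).astype(np.uint8))
for i in range(1,n):
    if 145<c[i][0]<185 and 220<c[i][1]<260: print("top",s[i],c[i])
```

```text
tcp in wrist px [[320.41938878 219.56180414]]  scene [[371.84605772 118.75394142]] top [[160.10003824 239.20024404]]
[454, 356, 153] [[321.43325239 221.99245881]] [[372.37802622 116.91938393]] [[158.694987   238.55324271]]
[454, 356, 113] [[321.04349356 204.24241839]] [[371.39710046 126.37513983]] [[165.04530281 239.18158636]]
[465, 365, 153] [[321.31269574 199.96877064]] [[376.47148076 116.95826944]] [[155.07659905 233.99108769]]
scene [365 117  15  11 164] [371.95731707 121.9695122 ]
top [152 228  23  22 265] [163.10188679 238.61132075]
```

Run:
```python
from h import *
S=cam("scene")
p=np.array([233.5,-497.4,164.8]);y=np.array([np.cos(-1.132),np.sin(-1.132),0])
for s in(-50,50):
  for dz in(0,20,40): print(s,dz,proj(S,p+s*y+[0,0,dz]))
a=cv2.imread("pics/scene0.png").astype(int);b=cv2.imread("pics/s9.png").astype(int)
d=(np.abs(a-b).max(2)>25)
for v in range(60,135,3):
    u=np.nonzero(d[v,330:420])[0]+330
    print(v,u.min() if len(u) else None,u.max() if len(u) else None,b[v,372:377].mean(1).round().tolist())
```

```text
-50 0 [[131.16861551 209.65902707]]
-50 20 [[129.27219491 204.48023822]]
-50 40 [[127.33549379 199.19145038]]
50 0 [[111.016899   236.23524351]]
50 20 [[108.78810756 231.05543941]]
50 40 [[106.50923728 225.75924997]]
60 365 390 [17.0, 27.0, 29.0, 34.0, 39.0]
63 365 388 [60.0, 48.0, 35.0, 30.0, 19.0]
66 365 385 [86.0, 95.0, 58.0, 23.0, 22.0]
69 365 385 [90.0, 95.0, 52.0, 26.0, 16.0]
72 365 385 [96.0, 81.0, 44.0, 21.0, 23.0]
75 366 386 [51.0, 42.0, 29.0, 32.0, 34.0]
78 366 387 [30.0, 32.0, 34.0, 31.0, 31.0]
81 366 387 [32.0, 29.0, 31.0, 32.0, 35.0]
84 366 390 [43.0, 39.0, 35.0, 37.0, 36.0]
87 368 390 [31.0, 35.0, 32.0, 35.0, 34.0]
90 368 389 [98.0, 96.0, 96.0, 97.0, 97.0]
93 367 389 [88.0, 98.0, 101.0, 100.0, 103.0]
96 367 388 [101.0, 98.0, 100.0, 102.0, 100.0]
99 372 377 [102.0, 99.0, 102.0, 101.0, 101.0]
102 371 377 [96.0, 99.0, 100.0, 101.0, 103.0]
105 371 377 [98.0, 101.0, 101.0, 101.0, 102.0]
108 371 376 [97.0, 98.0, 98.0, 98.0, 102.0]
111 None None [140.0, 135.0, 137.0, 135.0, 138.0]
114 None None [139.0, 140.0, 140.0, 140.0, 141.0]
117 None None [40.0, 40.0, 35.0, 37.0, 38.0]
120 None None [23.0, 25.0, 26.0, 28.0, 27.0]
123 None None [30.0, 25.0, 28.0, 25.0, 29.0]
126 None None [31.0, 28.0, 27.0, 28.0, 31.0]
129 None None [158.0, 158.0, 158.0, 158.0, 157.0]
132 340 341 [163.0, 163.0, 164.0, 163.0, 163.0]
```

Run:
```python
from h import *
w=cv2.imread("pics/w9.png");s=cv2.imread("pics/s9.png")
c=np.zeros((600,800,3),np.uint8);c[:,:400]=cv2.resize(w[150:300,270:370],(400,600));c[:,400:]=cv2.resize(s[60:150,342:402],(400,600))
cv2.imwrite("pics/c10.png",c)
W=cam("wrist");S=cam("scene")
for z in(147,160,175,190):print(z,proj(W,[453.9,356.5,z]),proj(S,[453.9,356.5,z]))
```

```text
147 [[320.65906731 218.59535765]] [[372.28747984 118.28376418]]
160 [[320.76736504 225.3821231 ]] [[372.61189847 115.15911958]]
175 [[320.90912062 234.26561338]] [[372.99056678 111.5119681 ]]
190 [[321.07287583 244.52776878]] [[373.37396742 107.81923702]]
```

View pics/c10.png

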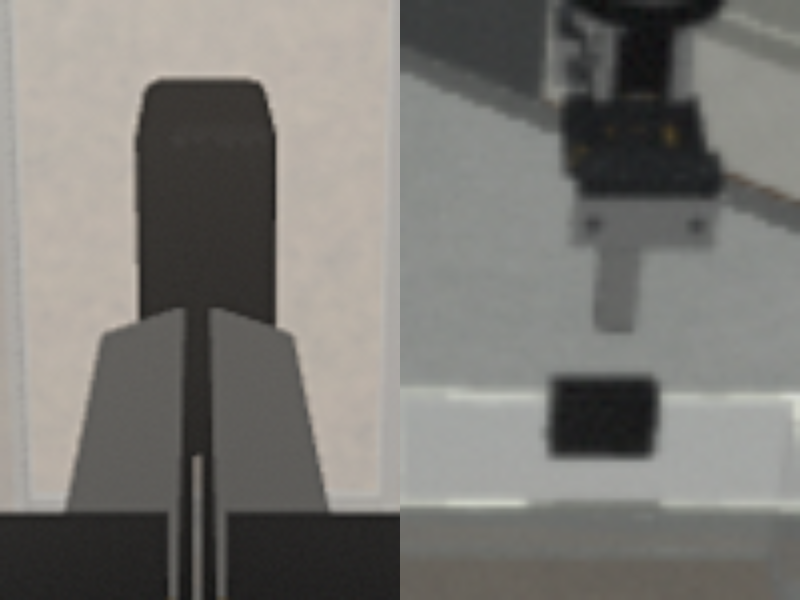

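The scene view shows the finger tips about 36 mm above where the TCP reading puts them: tip row 109.5 against the projected 118. The wrist view agrees. So the earlier grasps only held the caps. I'll open and descend by the true tip height, watching the force.

Request:
{"api": "apply_moves", "payload": {
  "rows": [
    [0, 0, 0, 0, 0.0],
    [0, 0, 0, 0, 0.0],
    [0, 0, 0, 0, 0.0],
    [0, 0, 0.02, 0, 0.0],
    [0, 0, 0.02, 0, 0.0],
    [0, 0, 0.01, 0, 0.0],
    [0, 0, 0, 0, 0.0]
  ]
}}

```text
time_s: 24.18
tool_pos: [452.2, 355.3, 93.8]
orientation: [2.962, 1.044, -0.003]
force: [1.4, -0.2, 1.2]
width: 46.8
```

Request:
{"api": "apply_moves", "payload": {
  "rows": [
    [0.001, 0.001, 0.008, 0, 0.0],
    [0, 0, 0, 0, 0.0],
    [0, 0, 0, 0, -1],
    [0, 0, 0, 0, -1],
    [0, 0, 0, 0, -1],
    [0, 0, 0, 0, -1]
  ]
}}

```text
time_s: 24.92
tool_pos: [454.4, 355.4, 87.0]
orientation: [2.963, 1.044, 0.001]
force: [0.5, -0.0, 0.5]
width: 21.8
```

Request:
{"api": "apply_moves", "payload": {
  "rows": [
    [0, 0, -0.01, 0, -1],
    [0, 0, -0.02, 0, -1],
    [0, 0, -0.035, 0, -1],
    [0, 0, -0.035, 0, -1],
    [0, 0, -0.03, 0, -1],
    [0, 0, -0.02, -0.1, -1],
    [0, 0, 0, -0.14, -1],
    [0, 0, 0, -0.14, -1],
    [0, 0, 0, -0.14, -1],
    [0, 0, 0, -0.14, -1],
    [0, 0, 0, -0.1, -1],
    [0, 0, 0, -0.06, -1],
    [0, 0, 0, 0, -1]
  ]
}}

```text
time_s: 26.55
tool_pos: [453.6, 355.4, 236.1]
orientation: [-2.301, -2.138, 0.003]
force: [-0.1, -0.6, -4.3]
width: 21.9
```

Run:
```python
from h import *
o=bot.get_obs();print(o["tool_pos"],yaw(),o["width"],o["force"],o["wrist_torque"],o["time_s"])
plan(625.5,-18,235,-.0745)
```

```text
[453.61894982 355.43479777 236.06318748] -0.07353652108304716 21.85491704533159 [-0.08049504 -0.56713267 -4.31300773] [-0.04775734 -0.09050361  0.02154232] 26.55
t 26.6 turn(tool) 0.001 q6-> 0.64 shift tool mm [-359.6  199.2    1.1]
t 26.6 turn(tool) -3.141 q6-> -2.5 shift tool mm [ 359.6 -199.2    1. ]
```

Request:
{"api": "apply_moves", "payload": {
  "rows": [
    [-0.015, 0.008, 0, 0, -1],
    [-0.03, 0.017, 0, 0, -1],
    [-0.03, 0.017, 0, 0, -1],
    [-0.03, 0.017, 0, 0, -1],
    [-0.03, 0.017, 0, 0, -1],
    [-0.03, 0.016, 0, 0, -1],
    [-0.03, 0.016, 0, 0, -1],
    [-0.03, 0.016, 0, 0, -1],
    [-0.03, 0.016, 0, 0, -1],
    [-0.03, 0.016, 0, 0, -1],
    [-0.03, 0.016, 0, 0, -1],
    [-0.025, 0.014, 0, 0, -1],
    [-0.015, 0.008, 0, 0, -1],
    [-0.005, 0.005, 0, 0, -1],
    [0, 0, 0, 0, -1],
    [0, 0, 0, 0, -1]
  ]
}}

```text
time_s: 28.55
tool_pos: [626.0, -17.0, 237.0]
orientation: [-2.299, -2.14, -0.0]
force: [-0.4, 0.6, -4.1]
width: 22.0
```

Run:
```python
from h import *
im,C=grab("wrist","w11.png");np.savez("w11.npz",K=C[0],E=C[1])
o=bot.get_obs();print(o["tool_pos"],yaw(),o["width"],o["force"],o["time_s"])
s,_=grab("scene","s11.png")
c=np.zeros((600,800,3),np.uint8);c[:300,:]=cv2.resize(w:=im[:240],(800,300));c[300:,:]=cv2.resize(s[130:280,240:440],(800,600))[:300] if 0 else 0
c=np.vstack([cv2.resize(im[:225,:],(800,281)),cv2.resize(s[140:300,240:640],(800,319))])
cv2.imwrite("pics/c11.png",c)
```

```text
[626.03997123 -16.9438614  237.0431785 ] -0.0716247737649323 21.288229240594916 [-0.95544872 -0.85966106 -4.9219503 ] 28.6
```

View pics/c11.png

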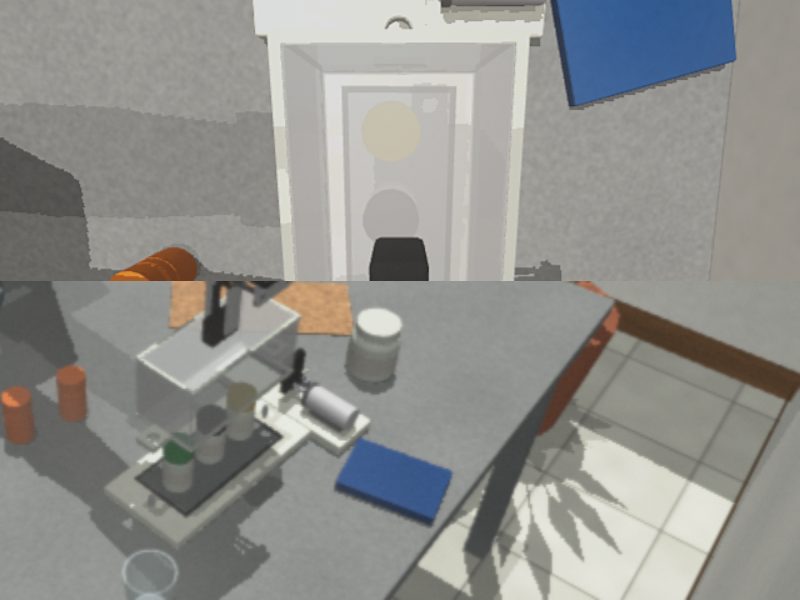

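Run:
```python
from h import *
d=np.load("w11.npz");C=(d["K"],d["E"],{});c=np.array([625.5,-18]);th=-.0745;ex=np.array([np.cos(th),np.sin(th)]);ey=np.array([-ex[1],ex[0]])
for t in(2,8):
  P=ray(C,318.4,18,154+t)[:2]-[626,-17];print("hole now rel",t,P@ex,P@ey)
W=cam("wrist",dict(tool_pos=np.array([454.95,358.03,210.65]),orientation=R.from_euler("z",-.9048-np.pi/2).as_matrix() @ np.diag([1,-1,-1]) if 0 else np.array([-2.969,-1.026,-0.004])))
b=.677-np.pi/2;fx=np.array([np.cos(b),np.sin(b)]);fy=np.array([-fx[1],fx[0]])
for t in(2,8):
  P=ray(W,318.5,50,4+t)[:2]-[454.4,355.5];print("hole w8 rel",t,P@fx,P@fy)
```

```text
hole now rel 2 -1.554799340038342 136.56758938243428
hole now rel 8 -1.5429006044314713 135.32280084172487
hole w8 rel 2 -1.266809954845438 132.30488836527988
hole w8 rel 8 -1.2726316227797838 131.50513978185066
```

Request:
{"api": "apply_moves", "payload": {
  "rows": [
    [-0.003, 0.001, 0.01, 0.001, -1],
    [0, 0, 0.025, 0, -1],
    [0, 0, 0.03, 0, -1],
    [0, 0, 0.025, 0, -1],
    [0, 0, 0.01, 0, -1],
    [0, 0, 0, 0, -1],
    [0, 0, 0.005, 0, -1],
    [0, 0, 0.004, 0, -1],
    [0, 0, 0.004, 0, -1],
    [0, 0, 0.004, 0, -1],
    [0, 0, 0.003, 0, -1],
    [0, 0, 0, 0, -1]
  ]
}}

```text
time_s: 30.15
tool_pos: [626.8, -21.0, 116.3]
orientation: [-2.302, -2.137, 0.001]
force: [0.0, -0.6, -4.1]
width: 21.9
```

Run:
```python
from h import *
o=bot.get_obs();print(o["tool_pos"],yaw(),o["width"],o["force"],o["wrist_torque"],o["time_s"])
```

```text
[626.79746525 -20.98776902 116.33806013] -0.07398520543144223 21.899645571646634 [ 0.02844007 -0.60718445 -4.12958234] [ 0.04720091 -0.04528265 -0.03891468] 30.15
```

Request:
{"api": "apply_moves", "payload": {
  "rows": [
    [0, 0, 0.004, 0, -1],
    [0, 0, 0.004, 0, -1],
    [0, 0, 0.003, 0, -1],
    [0, 0, 0.001, 0, -1],
    [0, 0, 0.001, 0, -1],
    [0, 0, 0, 0, -1]
  ]
}}

```text
time_s: 30.9
tool_pos: [627.0, -20.9, 103.8]
orientation: [-2.302, -2.138, -0.0]
force: [-0.7, 1.0, -4.3]
width: 21.9
```

Run:
```python
from h import *
o=bot.get_obs();print(o["tool_pos"],yaw(),o["width"],o["force"],o["wrist_torque"],o["time_s"])
```

```text
[626.99460188 -20.92918457 103.76230974] -0.07398136254316515 21.920351144112296 [-0.70658396  0.99310836 -4.3393517 ] [ 0.29422176  0.1776356  -0.04374932] 30.9
```

Lower a bit more until the plate takes the weight, then release.

Request:
{"api": "apply_moves", "payload": {
  "rows": [
    [0, 0, 0.001, 0, -1],
    [0, 0, 0.001, 0, -1],
    [0, 0, 0.001, 0, -1],
    [0, 0, 0, 0, -1]
  ]
}}

```text
time_s: 31.4
tool_pos: [627.2, -20.9, 102.9]
orientation: [2.301, 2.137, 0.002]
force: [-4.5, 2.8, 4.3]
width: 21.8
```

Run:
```python
from h import *
o=bot.get_obs();print(o["tool_pos"],yaw(),o["width"],o["force"],o["wrist_torque"],o["time_s"])
```

```text
[627.23844148 -20.85497107 102.94958573] -0.07382936998455211 21.80833819354603 [-4.50315977  2.83073268  4.25895341] [ 0.46726329  1.01496967 -0.18589875] 31.4
```

Request:
{"api": "apply_moves", "payload": {
  "rows": [
    [0, 0, 0, 0, -0.2],
    [0, 0, 0, 0, 0.0],
    [0, 0, 0, 0, 0.0],
    [0, 0, -0.04, 0, 0.0],
    [0, 0, -0.05, 0, 0.0],
    [0, 0, -0.02, 0, -0.2],
    [0.04, 0, 0, 0, -0.2],
    [0.05, 0, 0, 0, -0.2],
    [0.05, -0.001, 0, 0, -0.2],
    [0.04, -0.001, 0, 0, -0.2],
    [0.018, -0.001, 0, 0, -0.2],
    [0, 0, 0, 0, -0.2],
    [0, 0, 0, 0, -0.2]
  ]
}}

```text
time_s: 33.02
tool_pos: [638.9, 175.0, 210.8]
orientation: [2.303, 2.135, -0.001]
force: [-0.0, -0.0, 0.8]
width: 37.5
```

Run:
```python
from h import *
im,C=grab("wrist","w12.png");np.savez("w12.npz",K=C[0],E=C[1])
o=bot.get_obs();print(o["tool_pos"],yaw(),o["width"],o["force"],o["time_s"])
s,_=grab("scene","s12.png")
cv2.imwrite("pics/c12.png",np.vstack([cv2.resize(im[:240,:],(800,300)),cv2.resize(s[150:270,260:580],(800,300))]))
c=np.array([625.5,-18]);th=-.0745;ex=np.array([np.cos(th),np.sin(th)]);ey=np.array([-ex[1],ex[0]])
print("grip expected px",proj(C,[*(c-ex+195*ey),105]),"edges",proj(C,[*(c-8*ex+195*ey),105]),proj(C,[*(c+6*ex+195*ey),105]))
```

```text
[638.97530606 174.83558432 210.86662745] -0.076080458005188 37.60041361147735 [ 1.13287708 -0.15276465 -0.62811555] 33.075
grip expected px [[319.57701759 182.55286181]] edges [[312.05170149 182.55491352]] [[327.10229682 182.55081011]]
```

View pics/c12.png

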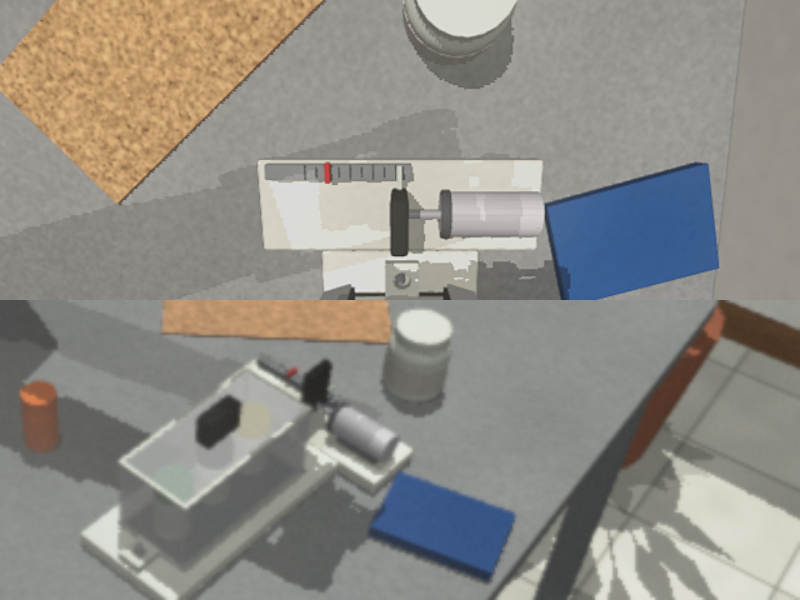

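```bash
cat > mk.py <<'E'
from h import *
c=np.array([625.5,-18]);th=-.0745;ex=np.array([np.cos(th),np.sin(th)]);ey=np.array([-ex[1],ex[0]])
def mark(im,C,z):
    H,S,V=cv2.split(cv2.cvtColor(im,cv2.COLOR_BGR2HSV));r=((H<6)|(H>172))&(S>130)
    n,l,s,q=cv2.connectedComponentsWithStats(r.astype(np.uint8))
    for i in range(1,n):
        P=ray(C,*q[i],z)[:2]-c
        if s[i,4]>3 and abs(P@ey-230)<40 and -120<P@ex<0: print("mark px",q[i],s[i,4],"tester",z,P@ex,P@ey)
E
python3 - <<'E'
from mk import *
im=cv2.imread("pics/w12.png");d=np.load("w12.npz");C=(d["K"],d["E"],{})
for z in(35,45):
  mark(im,C,z)
  P=ray(C,322.5,144,z)[:2]-c;print("pointer~",P@ex,P@ey)
print(im[125:160,312:334,1])
E
```

```text
mark px [261.33333333 137.56521739] 69 tester 35 -64.60900594245251 229.74392137090166
pointer~ 2.3549382955505953 222.71050140249147
mark px [261.33333333 137.56521739] 69 tester 45 -63.01758934658055 230.71080060501174
pointer~ 2.2520842987241783 223.85533485889502
[[136 137 138 138 136 136 136 136 138 139 139 140 142 140 140 140 137 137
  136 138 140 141]
 [127 129 128 129 127 125 127 127 128 128 129 132 133 132 129 128 128 128
  128 129 132 132]
 [124 126 125 126 127 126 126 126 126 125 126 126 126 126 126 125 125 125
  125 125 126 126]
 [191 191 190 191 193 192 193 192 192 191 190 190 190 190 190 190 191 190
  189 190 190 190]
 [210 209 209 210 210 211 211 211 211 211 209 210 209 210 210 210 207 204
  202 201 201 201]
 [168 168 168 169 169 170 168 169 168 169 168 168 169 169 168 166 180 203
  207 205 204 204]
 [116 116 117 119 108 112 114 111 113 115 115 114 116 115 115 113 110 191
  210 205 205 205]
 [136 137 137 126  84 143 162 158 160 145 134 135 133 133 132 131 120 195
  212 206 204 204]
 [142 143 145 131  77 168 202 203 208 155  93 129 140 139 139 138 130 146
  195 207 205 
[... 1723 characters left out ...]
3  54  42 141 205 211 205 204
  203 203 204 204]
 [196 124  47  57  59  59  56  57  56  58  59  59  50  82 145 202 212 206
  205 204 204 203]
 [179  99  54  60  61  61  62  62  62  61  62  61  56  76 123 153 154 193
  206 204 204 203]
 [162  66  54  60  61  61  61  62  63  61  62  61  58  65 127 137 125 195
  212 207 205 204]
 [161  60  57  61  62  62  62  63  61  62  61  62  59  51 126 140 132 149
  152 193 206 204]
 [162  62  58  65  64  62  62  62  62  62  62  62  58  50 127 142 136 131
  122 192 208 205]
 [157  49  59  63  63  62  62  62  62  62  61  62  59  53 106 135 138 134
  127 198 215 209]
 [158  47  59  62  63  62  62  63  62  62  61  63  60  54 103 134 138 135
  132 151 155 197]]
```

Request:
{"api": "apply_moves", "payload": {
  "rows": [
    [0, 0, 0.04, 0, -0.2],
    [0, 0, 0.05, 0, -0.2],
    [0, 0, 0.05, 0, -0.2],
    [0, 0, 0.025, 0, -0.2],
    [0, 0, 0.008, 0, -0.2],
    [0, 0, 0, 0, -1],
    [0, 0, 0, 0, -1],
    [0, 0, 0, 0, -1],
    [0, 0, 0, 0, -1]
  ]
}}

```text
time_s: 34.25
tool_pos: [639.4, 176.8, 40.0]
orientation: [2.301, 2.137, 0.003]
force: [-2.0, -0.9, 6.1]
width: 13.8
```

Gripped at width 13.8. The mark is about 62 mm from the pointer. I'll pull 58 mm first, then check.

Request:
{"api": "apply_moves", "payload": {
  "rows": [
    [0, -0.004, 0, 0, -1],
    [0, -0.009, 0, 0, -1],
    [0, -0.01, 0, 0, -1],
    [0, -0.01, 0, 0, -1],
    [0, -0.01, 0, 0, -1],
    [0, -0.008, 0, 0, -1],
    [0, -0.005, 0, 0, -1],
    [0, -0.002, 0, 0, -1],
    [0, 0, 0, 0, -1],
    [0, 0, 0, 0, -1]
  ]
}}

```text
time_s: 35.5
tool_pos: [587.1, 180.8, 40.0]
orientation: [2.296, 2.131, 0.017]
force: [11.9, 0.4, -0.3]
width: 14.0
```

```bash
cat > ptr.py <<'E'
from mk import *
import sys
im,C=grab("wrist",sys.argv[1]);o=bot.get_obs();P=o["tool_pos"][:2]-c;print(o["tool_pos"],"tcp tester",P@ex,P@ey,o["force"],o["width"],o["time_s"])
mark(im,C,45)
for z in(45,):
  A=proj(C,[*(c+(P@ex)*ex+230*ey),z])[0];print("expected pointer px",A)
x,y=int(A[0]),int(A[1]);cv2.imwrite("pics/z.png",cv2.resize(im[y-50:y+60,x-80:x+80],(800,550),interpolation=cv2.INTER_CUBIC));print("crop origin",x-80,y-50,"x5")
E
python3 ptr.py w13.png
```

```text
[587.11532966 180.74310651  39.99662371] tcp tester -53.07086607913477 195.3348112277232 [10.68599295  0.31095088 -1.25349698] 13.538726227134758 35.55
mark px [302.53211009 167.27981651] 218 tester 45 -63.79556005755767 231.20345475207296
expected pointer px [320.21058468 169.20558162]
crop origin 240 119 x5
```

View pics/z.png

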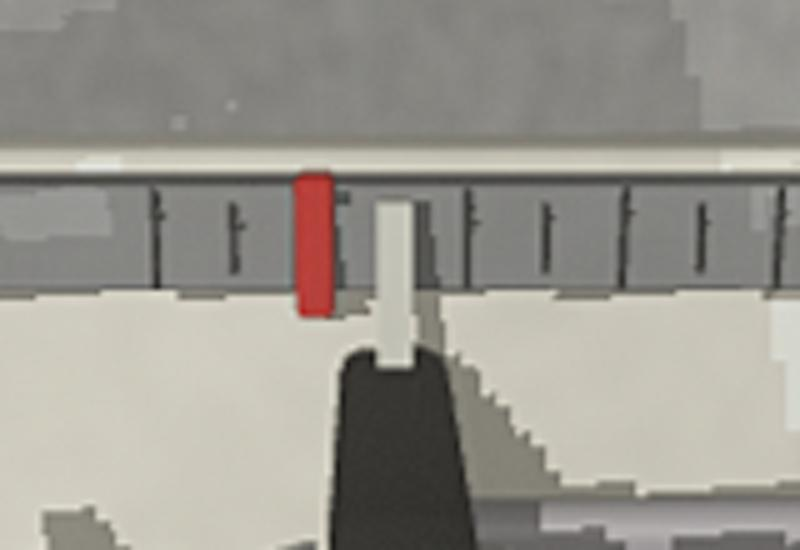

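The pointer (crop 395) is about 10 mm short of the red mark (crop 314, with minor ticks at roughly 10 mm = 78 px). Pull another 10.5 mm.

Request:
{"api": "apply_moves", "payload": {
  "rows": [
    [0, -0.004, 0, 0, -1],
    [0, -0.004, 0, 0, -1],
    [0, -0.0025, 0, 0, -1],
    [0, 0, 0, 0, -1],
    [0, 0, 0, 0, -1]
  ]
}}

```text
time_s: 36.17
tool_pos: [577.3, 181.5, 40.0]
orientation: [2.296, 2.13, 0.018]
force: [13.4, -0.7, -0.5]
width: 13.9
```

```bash
python3 ptr.py w14.png; python3 -c "
import cv2,numpy as np
z=cv2.imread('pics/w14.png');o=z.astype(int)
H,S,V=cv2.split(cv2.cvtColor(z,cv2.COLOR_BGR2HSV))
for v in range(150,196,5):
  r=np.nonzero(((H[v]<6)|(H[v]>172))&(S[v]>130))[0];w=np.nonzero((V[v,290:350]>185)&(S[v,290:350]<40))[0]+290
  print(v,r[(r>280)&(r<350)].tolist()[:1]+r[(r>280)&(r<350)].tolist()[-1:],w.tolist()[:1],w.tolist()[-1:],len(w))"
```

```text
[577.30482598 181.51873022  40.00334347] tcp tester -62.91188749574835 195.3780768605015 [14.20498393 -1.28788523 -0.80907196] 13.784701341397694 36.225
mark px [318.26666667 155.53333333] 30 tester 45 -64.12769208198266 238.37548237332146
expected pointer px [320.26444649 169.25789798]
crop origin 240 119 x5
150 [] [290] [349] 60
155 [315, 322] [] [] 0
160 [] [316] [321] 6
165 [] [316] [321] 6
170 [] [316] [321] 6
175 [] [316] [321] 6
180 [] [290] [349] 52
185 [] [290] [349] 54
190 [] [290] [349] 45
195 [] [290] [349] 31
```

The pointer (cols 316–321) covers the red mark (315–322), so it is level. Hold 2.5 s.

Request:
{"api": "apply_moves", "payload": {
  "rows": [
    [0, 0, 0, 0, -1],
    [0, 0, 0, 0, -1],
    [0, 0, 0, 0, -1],
    [0, 0, 0, 0, -1],
    [0, 0, 0, 0, -1],
    [0, 0, 0, 0, -1],
    [0, 0, 0, 0, -1],
    [0, 0, 0, 0, -1],
    [0, 0, 0, 0, -1],
    [0, 0, 0, 0, -1],
    [0, 0, 0, 0, -1],
    [0, 0, 0, 0, -1],
    [0, 0, 0, 0, -1],
    [0, 0, 0, 0, -1],
    [0, 0, 0, 0, -1],
    [0, 0, 0, 0, -1],
    [0, 0, 0, 0, -1],
    [0, 0, 0, 0, -1],
    [0, 0, 0, 0, -1],
    [0, 0, 0, 0, -1]
  ]
}}

```text
time_s: 38.72
tool_pos: [577.3, 181.5, 40.0]
orientation: [2.296, 2.13, 0.018]
force: [13.4, -0.4, -1.4]
width: 13.7
```

```bash
python3 ptr.py w15.png
```

```text
[577.34052365 181.53577185  40.01074201] tcp tester -62.877557277592665 195.39772824298322 [13.37063521 -0.08295675 -1.20037651] 13.676649168346009 38.775
mark px [318.  155.5] 28 tester 45 -64.20914705659418 238.40332228775773
expected pointer px [320.19115834 169.27009956]
crop origin 240 119 x5
```

Request:
{"api": "apply_moves", "payload": {
  "rows": [
    [0, 0.005, 0, 0, -1],
    [0, 0.01, 0, 0, -1],
    [0, 0.01, 0, 0, -1],
    [0, 0.01, 0, 0, -1],
    [0, 0.01, 0, 0, -1],
    [0, 0.01, 0, 0, -1],
    [0, 0.006, 0, 0, -1],
    [0, 0.003, 0, 0, -1],
    [0, 0, 0, 0, -1],
    [0, 0, 0, 0, -0.4],
    [0, 0, 0, 0, -0.2],
    [0, 0, 0, 0, -0.2],
    [0, 0, 0, 0, -0.2]
  ]
}}

```text
time_s: 40.4
tool_pos: [633.1, 177.0, 36.6]
orientation: [-2.301, -2.137, 0.003]
force: [-0.2, -0.4, -0.6]
width: 37.4
```

```bash
python3 ptr.py w16.png
```

```text
[633.35860358 176.96408349  36.90865108] tcp tester -6.674586823736774 195.00820852167425 [-1.13151134  0.73794064  0.10570088] 37.51368060252709 40.45
mark px [227.21238938 167.73893805] 226 tester 45 -62.51528444560439 231.0595394631199
expected pointer px [320.63527476 169.68237942]
crop origin 240 119 x5
```

Request:
{"api": "apply_moves", "payload": {
  "rows": [
    [0, 0, -0.04, 0, -0.2],
    [0, 0, -0.05, 0, -0.1],
    [0, 0, -0.05, 0, 0],
    [0, 0, -0.03, 0, 0],
    [0, 0, 0, 0, 0],
    [0, 0, 0, 0, 0]
  ]
}}

```text
time_s: 41.2
tool_pos: [633.4, 176.9, 205.5]
orientation: [-2.301, -2.137, 0.004]
force: [-0.2, -0.2, -1.1]
width: 47.2
```

Run:
```python
from mk import *
im,C=grab("wrist","w17.png");mark(im,C,45)
H,S,V=cv2.split(cv2.cvtColor(im,cv2.COLOR_BGR2HSV))
for t in(-20,-10,-1,8):
  u,v=proj(C,[*(c+t*ex+228*ey),45])[0];print(t,u,v,im[int(v),int(u)])
u,v=proj(C,[*(c-1*ex+228*ey),45])[0]
print(im[int(v),int(u)-15:int(u)+15,1])
plan(627.1,-20.9,207,-.074)
```

```text
mark px [266.68115942 139.82608696] 69 tester 45 -62.94674692540395 230.17129632300583
-20 307.41962706837074 141.97235989977608 [132 134 135]
-10 316.8920460983651 141.99009927336644 [134 137 138]
-1 325.4184018518064 142.00606691685815 [192 203 204]
8 333.9458744262332 142.0220366518646 [135 138 138]
[136 138 110  87 125 137 136 135 136 137 137 124  89 166 200 203 209 154
  73 129 143 139 137 138 121 125 148 196 208 205]
t 41.2 turn(tool) 0.0 q6-> 0.26 shift tool mm [-197.6    8.6   -2. ]
t 41.2 turn(tool) -3.142 q6-> -2.88 shift tool mm [197.5  -8.6  -2.5]
```

The pointer is back home. Next I'll regrip the cover.

Request:
{"api": "apply_moves", "payload": {
  "rows": [
    [-0.04, 0.002, 0, 0, 0],
    [-0.05, 0.002, 0, 0, 0],
    [-0.05, 0.002, 0, 0, 0],
    [-0.04, 0.0026, 0, 0, 0],
    [-0.0176, 0, 0, 0, 0],
    [0, 0, 0.03, 0, 0],
    [0, 0, 0.04, 0, 0],
    [0, 0, 0.025, 0, 0],
    [0, 0, 0.008, 0, 0],
    [0, 0, 0, 0, 0],
    [0, 0, 0, 0, -1],
    [0, 0, 0, 0, -1],
    [0, 0, 0, 0, -1],
    [0, 0, 0, 0, -1]
  ]
}}

```text
time_s: 43.0
tool_pos: [627.9, -20.7, 105.8]
orientation: [2.302, 2.138, 0.0]
force: [-2.7, 0.9, 4.7]
width: 21.5
```

Run:
```python
from h import *
o=bot.get_obs();print(o["tool_pos"],yaw(),o["width"],o["force"],o["time_s"])
```

```text
[627.93527972 -20.69044429 105.79065096] -0.07415735918256232 21.517223778702316 [-2.66396877  0.85122973  4.72872931] 43.0
```

Request:
{"api": "apply_moves", "payload": {
  "rows": [
    [0, 0, -0.006, 0, -1],
    [0, 0, -0.01, 0, -1],
    [0, 0, -0.02, 0, -1],
    [0, 0, -0.035, 0, -1],
    [0, 0, -0.035, 0, -1],
    [0, 0, -0.03, 0, -1],
    [0, 0, -0.014, 0, -1],
    [0, 0, 0, 0, -1]
  ]
}}

```text
time_s: 44.0
tool_pos: [628.7, -20.8, 255.5]
orientation: [2.301, 2.137, 0.002]
force: [-0.0, -1.2, -5.3]
width: 21.6
```

Run:
```python
from h import *
o=bot.get_obs();print(o["tool_pos"],yaw(),o["width"],o["force"],o["time_s"])
plan(455,354,250,-.935)
im,C=grab("top");H,S,V=cv2.split(cv2.cvtColor(im,cv2.COLOR_BGR2HSV))
mat=((H>5)&(H<22)&(S>60)).astype(np.uint8);mat[:, :115]=0;mat[:,245:]=0;print("mat top",rect(cv2.morphologyEx(mat,cv2.MORPH_OPEN,np.ones((3,3))),C,4))
```

```text
[628.69911711 -20.82793077 255.5261985 ] -0.07398526641851692 21.6247699824948 [-0.03835518 -1.16676727 -5.30713185] 44.0
t 44.0 turn(tool) 0.861 q6-> 0.81 shift tool mm [  82.8 -404.7    4.8]
t 44.0 turn(tool) -2.281 q6-> -2.33 shift tool mm [-82.8 404.7   6.3]
mat top (array([458.2, 354.1]), array([330.2, 151.2]), 0.6353)
```

Request:
{"api": "apply_moves", "payload": {
  "rows": [
    [0, 0, 0, 0.1, -1],
    [0, 0, 0, 0.15, -1],
    [0, 0, 0, 0.15, -1],
    [0, 0, 0, 0.15, -1],
    [0, 0, 0, 0.15, -1],
    [0, 0, 0, 0.1, -1],
    [0, 0, 0, 0.061, -1],
    [0.003, -0.017, 0, 0, -1],
    [0.007, -0.034, 0, 0, -1],
    [0.007, -0.035, 0, 0, -1],
    [0.0075, -0.036, 0, 0, -1],
    [0.0075, -0.036, 0, 0, -1],
    [0.0075, -0.036, 0, 0, -1],
    [0.0075, -0.036, 0, 0, -1],
    [0.0075, -0.036, 0, 0, -1],
    [0.0075, -0.036, 0, 0, -1],
    [0.0075, -0.036, 0, 0, -1],
    [0.007, -0.034, 0, 0, -1],
    [0.0055, -0.025, 0, 0, -1],
    [0.0005, -0.0077, 0, 0, -1]
  ]
}}

```text
time_s: 46.55
tool_pos: [452.2, 355.3, 253.6]
orientation: [2.982, 0.988, -0.004]
force: [-0.1, -0.3, -5.0]
width: 21.2
```

Request:
{"api": "apply_moves", "payload": {
  "rows": [
    [0, 0, 0.02, 0, -1],
    [0, 0, 0.03, 0, -1],
    [0, 0, 0.03, 0, -1],
    [0, 0, 0.03, 0, -1],
    [0, 0, 0.02, 0, -1],
    [0, 0, 0.01, 0, -1],
    [0, 0, 0, 0, -1],
    [0, 0, 0, 0, -1]
  ]
}}

```text
time_s: 47.55
tool_pos: [454.9, 354.1, 116.1]
orientation: [-2.984, -0.982, -0.003]
force: [-0.1, 0.6, -4.3]
width: 21.9
```

Run:
```python
from h import *
o=bot.get_obs();print(o["tool_pos"],yaw(),o["width"],o["force"],o["time_s"])
plan(455,354,90,-.935)
```

```text
[454.92160597 354.13650085 116.06473187] -0.9350319365314207 21.910696835857642 [-0.06313418  0.64537529 -4.33833173] 47.55
t 47.5 turn(tool) -0.0 q6-> 1.5 shift tool mm [-0.1  0.1 26.1]
t 47.5 turn(tool) 3.142 q6-> 4.64 shift tool mm [-0.  -0.2 26.1]
```

Request:
{"api": "apply_moves", "payload": {
  "rows": [
    [0, 0, 0.01, 0, -1],
    [0, 0, 0.01, 0, -1],
    [0, 0, 0.004, 0, -1],
    [0, 0, 0.001, 0, -1],
    [0, 0, 0.001, 0, -1],
    [0, 0, 0, 0, -1]
  ]
}}

```text
time_s: 48.3
tool_pos: [454.2, 354.0, 89.7]
orientation: [-2.984, -0.982, -0.001]
force: [-3.1, -1.4, 1.9]
width: 21.7
```

Run:
```python
from h import *
o=bot.get_obs();print(o["tool_pos"],yaw(),o["width"],o["force"],o["wrist_torque"],o["time_s"])
```

```text
[454.18561781 353.99828877  89.689848  ] -0.9348458758754583 21.727230515422985 [-3.07417091 -1.37557208  1.90810875] [-0.31218417  0.54310703 -0.02738639] 48.3
```

Request:
{"api": "apply_moves", "payload": {
  "rows": [
    [0, 0, 0.001, 0, -1],
    [0, 0, 0, 0, -0.5],
    [0, 0, 0, 0, 0],
    [0, 0, 0, 0, 0],
    [0, 0, -0.03, 0, 0],
    [0, 0, -0.05, 0, 0],
    [0, 0, -0.05, 0, 0],
    [0, 0, -0.05, 0, 0.3],
    [0, 0, -0.05, 0, 0.5],
    [0, 0, 0, 0, 0.5],
    [0, 0, 0, 0, 0.5]
  ]
}}

```text
time_s: 49.68
tool_pos: [454.4, 353.9, 316.9]
orientation: [2.984, 0.982, -0.001]
force: [0.3, 0.5, -0.2]
width: 70.5
```

Run:
```python
from h import *
im,C=grab("wrist","w18.png");H,S,V=cv2.split(cv2.cvtColor(im,cv2.COLOR_BGR2HSV))
o=bot.get_obs();print(o["tool_pos"],o["time_s"])
n,l,s,q=cv2.connectedComponentsWithStats((V<75).astype(np.uint8))
for i in range(1,n):
    if 270<q[i][0]<370 and 120<q[i][1]<230 and s[i,4]>400: print("handle",q[i],rect(l==i,C,153))
m=(H>5)&(H<22)&(S>60);m[:,:230]=0;m[:,400:]=0;m[230:]=0;print("mat part",rect(m,C,4))
for p in((-75,165),(75,165)):
    b=.636-np.pi/2;fx=np.array([np.cos(b),np.sin(b)]);fy=np.array([-fx[1],fx[0]]);print(proj(C,[*(np.array([457,355])+p[0]*fx+p[1]*fy),4]))
im,C=grab("top","t18.png")
from caps import caps
for z in(105,):
    caps(im[120:240,250:390],(C[0]-np.array([[0,0,250],[0,0,120],[0,0,0]]),C[1],{}),z)
cv2.imwrite("pics/c18.png",np.vstack([cv2.resize(cv2.imread("pics/w18.png")[:240],(800,300)),cv2.resize(im[140:290,110:510],(800,300))]))
```

```text
[453.99857849 353.6396869  315.75092323] 49.725
handle [318.4845679  169.61728395] (array([454.4, 355.6]), array([57.4, 20.5]), 0.6366)
mat part (array([472.4, 368.6]), array([287.8, 150.4]), 0.6364)
[[265.41453475  30.43803927]]
[[374.84041575  30.51710421]]
```

View pics/c18.png

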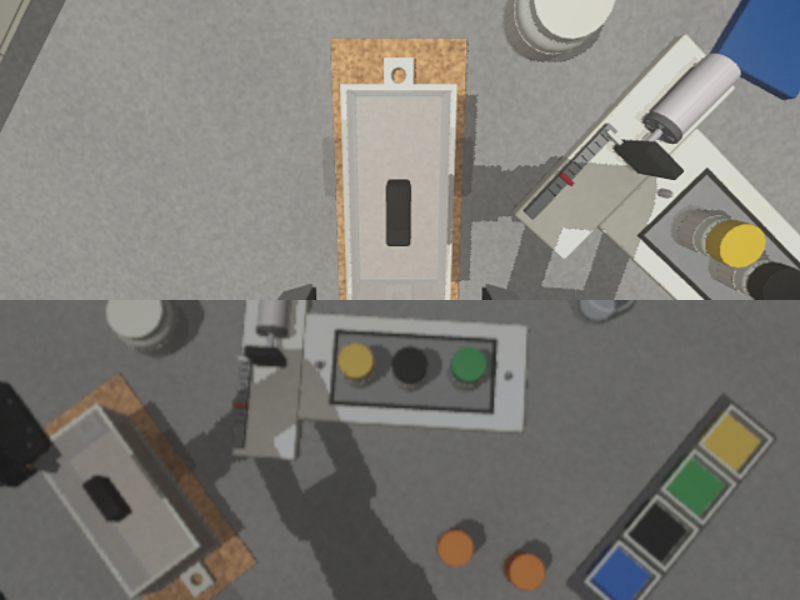

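The cover is seated flat on the middle of the mat (handle angle 0.6366, mat 0.6364, offset about 2.5 mm). The bottles are in place at yellow, black, green. I'll fit the rack outline and go to yellow.

Run:
```python
from h import *
im=cv2.imread("pics/t18.png");C=cam("top");H,S,V=cv2.split(cv2.cvtColor(im,cv2.COLOR_BGR2HSV))
w=((V>120)&(S<60)).astype(np.uint8);w[:180]=0;w[305:]=0;w[:,:390]=0;w[:,510:]=0
c_=((S>100)&(V>50)).astype(np.uint8);c_[:180]=0;c_[305:]=0;c_[:,:390]=0;c_[:,510:]=0
pts=np.argwhere((w>0))[:,::-1]
n,l,s,q=cv2.connectedComponentsWithStats(cv2.morphologyEx(w,cv2.MORPH_CLOSE,np.ones((7,7))))
k=1+np.argmax(s[1:,4]);print(s[1:,4]);c,sz,a=rect(l==k,C,38);print(c,sz,a)
d=np.array([np.cos(a),np.sin(a)]);d*=np.sign(d[0])
for nm,t in(("blue",-120),("black",-40),("green",40),("yellow",120)):print(nm,c+t*d)
plan(624,54,200,-.074)
```

```text
[1055]
[ 430.3 -371.3] [ 72.2 312.7] 2.4088
blue [ 341.10290043 -291.0262345 ]
black [ 400.56763348 -344.54207817]
green [ 460.03236652 -398.05792183]
yellow [ 519.49709957 -451.5737655 ]
t 49.8 turn(tool) -0.861 q6-> 0.64 shift tool mm [-285.7  191.9  116.4]
t 49.8 turn(tool) 2.281 q6-> 3.78 shift tool mm [ 286.6 -191.8  114.1]
```

Request:
{"api": "apply_moves", "payload": {
  "rows": [
    [0, 0, 0, -0.16, 0.5],
    [0, 0, 0, -0.17, 0.5],
    [0, 0, 0, -0.18, 0.5],
    [0, 0, 0, -0.18, 0.5],
    [0, 0, 0, -0.171, 0.5],
    [-0.036, 0.024, 0, 0, 0.5],
    [-0.036, 0.024, 0, 0, 0.5],
    [-0.036, 0.024, 0, 0, 0.5],
    [-0.036, 0.024, 0, 0, 0.5],
    [-0.036, 0.024, 0.02, 0, 0.5],
    [-0.036, 0.024, 0.03, 0, 0.5],
    [-0.036, 0.024, 0.03, 0, 0.5],
    [-0.034, 0.024, 0.035, 0, 0.5],
    [0, 0, 0, 0, 0.5],
    [0, 0, 0, 0, 0.5]
  ]
}}

```text
time_s: 51.65
tool_pos: [624.0, 54.9, 202.0]
orientation: [-2.301, -2.137, 0.002]
force: [-0.1, 1.0, -0.1]
width: 70.3
```

```bash
python3 caps.py w19.png 105;  python3 -c "
from h import *
plan(624,54,29,-0.074)"
```

```text
green px [324. 313.] xy 618.2 -75.1 r 20.6
yellow px [560. 396.] xy 863.9 -192.4 r 67.6
yellow px [488. 336.] xy 783.6 -115.0 r 44.7
yellow px [148. 336.] xy 436.8 -90.3 r 44.8
yellow px [321. 185.] xy 624.7 56.0 r 23.7
orange px [134. 274.] xy 437.7 -19.0 r 23.0
black px [320. 253.] xy 618.7 -10.2 r 25.5
black px [358. 263.] xy 656.3 -25.2 r 53.8
blue px [536.  81.] xy 809.2 130.6 r 70.4
[624.4  55.4 203.4] -0.07295600019997465 [-0.    0.26  1.1   0.    1.78  0.07] 51.7
t 51.7 turn(tool) 0.001 q6-> 0.07 shift tool mm [ -1.5  -0.4 174.4]
t 51.7 turn(tool) -3.141 q6-> -3.07 shift tool mm [  1.4   0.2 174.4]
```

Request:
{"api": "apply_moves", "payload": {
  "rows": [
    [0, 0, 0.04, 0, 0.5],
    [0, 0, 0.05, 0, 0.5],
    [0, 0, 0.05, 0, 0.5],
    [0, 0, 0.025, 0, 0.5],
    [0, 0, 0.008, 0, 0.5],
    [0, 0, 0, 0, 0.5],
    [0, 0, 0, 0, -1],
    [0, 0, 0, 0, -1],
    [0, 0, 0, 0, -1],
    [0, 0, 0, 0, -1],
    [0, 0, -0.02, 0, -1],
    [0, 0, -0.04, 0, -1],
    [0, 0, -0.04, 0, -1],
    [0, 0, -0.03, 0, -1],
    [0, 0, 0, 0, -1]
  ]
}}

```text
time_s: 53.58
tool_pos: [626.6, 54.4, 164.2]
orientation: [2.298, 2.134, 0.009]
force: [-0.6, 0.7, -0.9]
width: 45.8
```

```bash
python3 -c "
from h import *
o=bot.get_obs();print(o['tool_pos'],o['width'],o['force'])
plan(519.5,-451.6,21,-0.074)"
```

```text
[626.57518623  54.44718166 164.19230052] 45.845095167044555 [-0.55025155  0.6637551  -0.9357569 ]
t 53.6 turn(tool) -0.0 q6-> 0.07 shift tool mm [-512.6  -70.5  142.4]
t 53.6 turn(tool) 3.142 q6-> 3.21 shift tool mm [512.5  68.3 144. ]
```

Request:
{"api": "apply_moves", "payload": {
  "rows": [
    [-0.02, -0.003, 0, 0, -1],
    [-0.04, -0.006, 0, 0, -1],
    [-0.045, -0.006, 0, 0, -1],
    [-0.045, -0.006, 0, 0, -1],
    [-0.045, -0.006, 0, 0, -1],
    [-0.045, -0.006, 0, 0, -1],
    [-0.045, -0.006, 0, 0, -1],
    [-0.045, -0.006, 0, 0, -1],
    [-0.045, -0.006, 0, 0, -1],
    [-0.045, -0.006, 0, 0, -1],
    [-0.045, -0.006, 0, 0, -1],
    [-0.03, -0.005, 0, 0, -1],
    [-0.0175, -0.002, 0, 0, -1],
    [0, 0, 0, 0, -1],
    [0, 0, 0.04, 0, -1],
    [0, 0, 0.03, 0, -1],
    [0, 0, 0, 0, -1],
    [0, 0, 0, 0, -1]
  ]
}}

```text
time_s: 55.82
tool_pos: [517.8, -451.1, 91.3]
orientation: [2.299, 2.138, 0.0]
force: [-0.4, -0.1, -0.2]
width: 45.5
```

```bash
python3 -c "
from h import *
o=bot.get_obs();print(o['tool_pos'],o['width'],o['force'])
plan(519.5,-451.6,25,-0.074)"
```

```text
[ 517.79463612 -451.05349994   91.34196829] 45.49707229199695 [-0.44082081 -0.14944504 -0.17906644]
t 55.8 turn(tool) 0.001 q6-> -0.73 shift tool mm [-0.3  1.6 66.3]
t 55.8 turn(tool) -3.14 q6-> -3.87 shift tool mm [ 0.5 -1.8 66.3]
```

Request:
{"api": "apply_moves", "payload": {
  "rows": [
    [0, 0.001, 0.03, 0, -1],
    [0, 0, 0.02, 0, -1],
    [0, 0, 0.01, 0, -1],
    [0, 0, 0.004, 0, -1],
    [0, 0, 0.002, 0, -1],
    [0, 0, 0, 0, -1]
  ]
}}

```text
time_s: 56.58
tool_pos: [518.2, -451.9, 24.6]
orientation: [2.301, 2.137, 0.0]
force: [-0.3, -0.7, -1.3]
width: 45.4
```

```bash
python3 -c "
from h import *
o=bot.get_obs();print(o['tool_pos'],o['width'],o['force'])"
```

```text
[ 518.22266794 -451.9371841    24.56692867] 45.4131320861609 [-0.33462546 -0.68251915 -1.32219388]
```

Request:
{"api": "apply_moves", "payload": {
  "rows": [
    [0, 0, 0.001, 0, -1],
    [0, 0, 0.001, 0, -1],
    [0, 0, 0.001, 0, -1],
    [0, 0, 0, 0, -1]
  ]
}}

```text
time_s: 57.08
tool_pos: [518.1, -452.0, 22.9]
orientation: [2.301, 2.136, -0.0]
force: [-1.2, 1.2, 5.0]
width: 45.8
```

Request:
{"api": "apply_moves", "payload": {
  "rows": [
    [0, 0, 0, 0, -0.2],
    [0, 0, 0, 0, 0.3],
    [0, 0, 0, 0, 0.4],
    [0, 0, -0.05, 0, 0.4],
    [0, 0, -0.06, 0, 0.5],
    [0, 0, -0.06, 0, 0.5],
    [0.025, 0.004, -0.005, 0, 0.5],
    [0.045, 0.007, 0, 0, 0.5],
    [0.05, 0.0075, 0, 0, 0.5],
    [0.05, 0.0075, 0, 0, 0.5],
    [0.05, 0.0075, 0, 0, 0.5],
    [0.05, 0.0075, 0, 0, 0.5],
    [0.05, 0.0075, 0, 0, 0.5],
    [0.05, 0.0075, 0, 0, 0.5],
    [0.045, 0.007, 0, 0, 0.5],
    [0.031, 0.005, 0, 0, 0.5],
    [0, 0, 0, 0, 0.5],
    [0, 0, 0, 0, 0.5]
  ]
}}

```text
time_s: 59.32
tool_pos: [618.0, -12.1, 194.6]
orientation: [-2.301, -2.137, 0.003]
force: [0.1, 0.8, -0.1]
width: 70.8
```

```bash
python3 caps.py w20.png 105;  python3 -c "
from h import *
plan(619,-12.5,29,-0.074)"
```

```text
green px [325. 264.] xy 617.3 -86.0 r 25.7
yellow px [560. 396.] xy 852.6 -252.2 r 66.0
yellow px [146. 337.] xy 434.2 -152.8 r 42.5
yellow px [488. 336.] xy 774.1 -176.5 r 43.7
orange px [108. 242.] xy 419.1 -49.2 r 44.2
black px [321. 188.] xy 619.0 -12.6 r 23.5
blue px [546.  32.] xy 808.0 109.1 r 66.5
[618.1 -12.6 194.9] -0.07487139813312792 [-0.11  0.24  1.14 -0.    1.76 -0.04] 59.4
t 59.4 turn(tool) -0.001 q6-> -0.04 shift tool mm [  0.2   1.1 165.9]
t 59.4 turn(tool) 3.141 q6-> 3.1 shift tool mm [-1.000e-01 -6.000e-01  1.659e+02]
```

Request:
{"api": "apply_moves", "payload": {
  "rows": [
    [0, 0.001, 0.04, 0, 0.5],
    [0, 0, 0.05, 0, 0.5],
    [0, 0, 0.045, 0, 0.5],
    [0, 0, 0.022, 0, 0.5],
    [0, 0, 0.006, 0, 0.5],
    [0, 0, 0, 0, 0.5],
    [0, 0, 0, 0, -1],
    [0, 0, 0, 0, -1],
    [0, 0, 0, 0, -1],
    [0, 0, 0, 0, -1],
    [0, 0, -0.02, 0, -1],
    [0, 0, -0.04, 0, -1],
    [0, 0, -0.04, 0, -1],
    [0, 0, -0.03, 0, -1],
    [0, 0, 0, 0, -1]
  ]
}}

```text
time_s: 61.25
tool_pos: [621.3, -11.9, 165.8]
orientation: [2.298, 2.135, 0.006]
force: [0.6, -1.3, -0.2]
width: 45.9
```

Request:
{"api": "apply_moves", "payload": {
  "rows": [
    [-0.018, -0.01, 0, 0, -1],
    [-0.036, -0.02, 0, 0, -1],
    [-0.036, -0.02, 0, 0, -1],
    [-0.036, -0.02, 0, 0, -1],
    [-0.036, -0.02, 0, 0, -1],
    [-0.036, -0.02, 0, 0, -1],
    [-0.036, -0.02, 0, 0, -1],
    [-0.036, -0.02, 0, 0, -1],
    [-0.036, -0.02, 0, 0, -1],
    [-0.025, -0.014, 0, 0, -1],
    [-0.0165, -0.009, 0, 0, -1],
    [0, 0, 0, 0, -1],
    [0, 0, 0.04, 0, -1],
    [0, 0, 0.03, 0, -1],
    [0, 0, 0, 0, -1],
    [0, 0, 0, 0, -1]
  ]
}}

```text
time_s: 63.25
tool_pos: [402.4, -344.1, 93.9]
orientation: [2.3, 2.138, 0.0]
force: [0.2, 0.2, -0.5]
width: 45.6
```

```bash
python3 -c "
from h import *
o=bot.get_obs();print(o['tool_pos'],o['width'],o['force'])
plan(400.6,-344.5,25,-0.074)"
```

```text
[ 402.36306977 -344.055233     93.92923108] 45.613674169562266 [ 0.1971615   0.21834308 -0.48564221]
t 63.2 turn(tool) 0.001 q6-> -0.74 shift tool mm [-0.5 -1.8 68.9]
t 63.2 turn(tool) -3.141 q6-> -3.88 shift tool mm [ 0.6  1.6 68.9]
```

Request:
{"api": "apply_moves", "payload": {
  "rows": [
    [0, -0.002, 0.03, 0, -1],
    [0, 0, 0.02, 0, -1],
    [0, 0, 0.01, 0, -1],
    [0, 0, 0.005, 0, -1],
    [0, 0, 0.002, 0, -1],
    [0, 0, 0.001, 0, -1],
    [0, 0, 0.001, 0, -1],
    [0, 0, 0, 0, -1]
  ]
}}

```text
time_s: 64.25
tool_pos: [400.0, -344.6, 25.7]
orientation: [2.301, 2.136, -0.0]
force: [-1.8, 2.3, 5.9]
width: 45.7
```

Request:
{"api": "apply_moves", "payload": {
  "rows": [
    [0, 0, 0, 0, -0.2],
    [0, 0, 0, 0, 0.3],
    [0, 0, 0, 0, 0.4],
    [0, 0, -0.05, 0, 0.4],
    [0, 0, -0.06, 0, 0.5],
    [0, 0, -0.06, 0, 0.5],
    [0.016, 0.012, 0, 0, 0.5],
    [0.036, 0.026, 0, 0, 0.5],
    [0.04, 0.029, 0, 0, 0.5],
    [0.04, 0.029, 0, 0, 0.5],
    [0.04, 0.029, 0, 0, 0.5],
    [0.04, 0.029, 0, 0, 0.5],
    [0.035, 0.026, 0, 0, 0.5],
    [0.025, 0.018, 0, 0, 0.5],
    [0, 0, 0, 0, 0.5],
    [0, 0, 0, 0, 0.5]
  ]
}}

```text
time_s: 66.25
tool_pos: [616.7, -87.9, 193.4]
orientation: [-2.302, -2.137, 0.002]
force: [-0.7, -0.1, 0.2]
width: 70.3
```

```bash
python3 caps.py w21.png 105;  python3 -c "
from h import *
plan(618,-89,29,-0.074)"
```

```text
green px [234. 386.] xy 513.0 -292.2 r 20.2
green px [321. 189.] xy 617.6 -88.5 r 23.6
yellow px [560. 397.] xy 850.3 -329.1 r 66.1
yellow px [489. 336.] xy 773.3 -251.8 r 44.0
yellow px [148. 336.] xy 435.3 -226.6 r 43.8
orange px [ 84. 254.] xy 392.5 -135.7 r 47.7
orange px [ 92. 175.] xy 418.5 -60.1 r 41.8
[616.5 -88.3 193.7] -0.07505754382612823 [-0.23  0.25  1.13 -0.    1.76 -0.16] 66.3
t 66.3 turn(tool) -0.001 q6-> -0.16 shift tool mm [ -0.5   1.6 164.7]
t 66.3 turn(tool) 3.141 q6-> 2.98 shift tool mm [  0.7  -1.4 164.7]
```

Request:
{"api": "apply_moves", "payload": {
  "rows": [
    [0, 0.001, 0.04, 0, 0.5],
    [0, 0, 0.05, 0, 0.5],
    [0, 0, 0.045, 0, 0.5],
    [0, 0, 0.021, 0, 0.5],
    [0, 0, 0.006, 0, 0.5],
    [0, 0, 0, 0, 0.5],
    [0, 0, 0, 0, -1],
    [0, 0, 0, 0, -1],
    [0, 0, 0, 0, -1],
    [0, 0, 0, 0, -1],
    [0, 0, -0.02, 0, -1],
    [0, 0, -0.04, 0, -1],
    [0, 0, -0.04, 0, -1],
    [0, 0, -0.03, 0, -1],
    [0, 0, 0, 0, -1]
  ]
}}

```text
time_s: 68.18
tool_pos: [620.0, -87.8, 166.2]
orientation: [2.297, 2.133, 0.007]
force: [0.5, 0.0, -1.8]
width: 45.7
```

Request:
{"api": "apply_moves", "payload": {
  "rows": [
    [-0.018, -0.008, 0, 0, -1],
    [-0.035, -0.015, 0, 0, -1],
    [-0.035, -0.015, 0, 0, -1],
    [-0.035, -0.015, 0, 0, -1],
    [-0.035, -0.015, 0, 0, -1],
    [-0.035, -0.015, 0, 0, -1],
    [-0.035, -0.015, 0, 0, -1],
    [-0.035, -0.015, 0, 0, -1],
    [-0.027, -0.011, 0, 0, -1],
    [-0.02, -0.007, 0, 0, -1],
    [-0.01, -0.004, 0, 0, -1],
    [0, 0, 0, 0, -1],
    [0, 0, 0.035, 0, -1],
    [0, 0, 0.02, 0, -1],
    [0, 0, 0, 0, -1],
    [0, 0, 0, 0, -1]
  ]
}}

```text
time_s: 70.18
tool_pos: [460.7, -396.4, 108.0]
orientation: [2.3, 2.138, 0.0]
force: [-1.1, 0.1, -1.1]
width: 45.4
```

```bash
python3 -c "
from h import *
o=bot.get_obs();print(o['tool_pos'],o['width'],o['force'])
plan(460,-398,25,-0.074)"
```

```text
[ 460.68827241 -396.40199696  108.00359543] 45.37599151720314 [-1.09243971  0.13211797 -1.11852709]
t 70.2 turn(tool) 0.001 q6-> -0.73 shift tool mm [-1.6 -0.7 83. ]
t 70.2 turn(tool) -3.14 q6-> -3.87 shift tool mm [ 1.7  0.4 83. ]
```

Request:
{"api": "apply_moves", "payload": {
  "rows": [
    [-0.001, -0.001, 0.03, 0, -1],
    [0, 0, 0.03, 0, -1],
    [0, 0, 0.013, 0, -1],
    [0, 0, 0.006, 0, -1],
    [0, 0, 0.002, 0, -1],
    [0, 0, 0.001, 0, -1],
    [0, 0, 0.001, 0, -1],
    [0, 0, 0, 0, -1]
  ]
}}

```text
time_s: 71.18
tool_pos: [459.2, -398.0, 24.7]
orientation: [2.301, 2.136, -0.0]
force: [-0.1, 0.5, 0.9]
width: 45.3
```

Request:
{"api": "apply_moves", "payload": {
  "rows": [
    [0, 0, 0.001, 0, -1],
    [0, 0, 0, 0, -1],
    [0, 0, 0, 0, -0.2],
    [0, 0, 0, 0, 0.3],
    [0, 0, 0, 0, 0.4],
    [0, 0, -0.05, 0, 0.4],
    [0, 0, -0.06, 0, 0.5],
    [0, 0, -0.06, 0, 0.5],
    [0.03, -0.01, -0.04, 0, 0.5],
    [0.05, -0.02, -0.02, 0, 0.5],
    [0.05, -0.02, 0, 0, 0.5],
    [0.05, -0.02, 0, 0, 0.5],
    [0.05, -0.02, 0, 0, 0.5],
    [0, 0, 0, 0, 0.5],
    [0, 0, 0, 0, 0.5]
  ]
}}

```text
time_s: 73.05
tool_pos: [386.2, -161.8, 252.7]
orientation: [2.301, 2.138, -0.0]
force: [-0.2, -0.1, -0.1]
width: 70.6
```

Run:
```python
from h import *
im,C=grab("top","t22.png");s,_=grab("scene","s22.png");print(bot.get_obs()["force"],bot.get_obs()["time_s"])
cv2.imwrite("pics/c22.png",np.vstack([cv2.resize(im[110:310,110:510],(600,300)),cv2.resize(s[110:330,180:620],(600,300))]))
```

```text
[-0.03651536 -0.5466078   0.48727469] 73.15
```

View pics/c22.png

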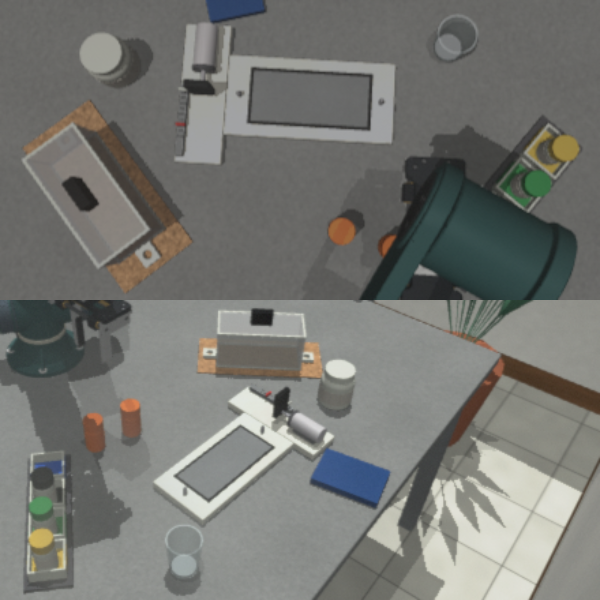

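The final view shows yellow, green and black upright in their own slots, the cover on the mat, the handle home, and both oranges, the jar and the beaker untouched. I'm handing in.

```bash
python3 -c "
from h import *
print(bot.sign_off())"
```

```text
the job is handed in; nothing more can be done
None
```

The leak test is done and handed in after about 73 s of the 210 s allowed. The sign-off gives no verdict, so the results below are from my own checks.

- **Bottles:** The green, black and yellow bottles (no blue one was present) went onto the tester plate. Green was knocked about 27 mm aside there, so I moved it back before covering.
- **Cover:** The cover seated on both pegs: the plate took its weight at the expected height, and a peg showed through its hole.
- **Pump:** I pulled the handle about 62 mm. The pointer was in line with the red mark to within about a millimetre, and I held it there for over 2.5 s. The last image before letting it back in showed no movement. The handle then went home with the cover still on.
- **Return:** The cover is back flat on its mat, about 2.5 mm from centre and aligned with it. The last picture shows all three bottles upright in the slots of their colour. The orange look-alikes, jar and beaker were not touched.

**What disagreed:** The finger tips really sat about 36 mm higher than the reported tool point. This made my first cover grasp close on nothing, though it disturbed nothing. It also means the early bottle grasps held only the caps. I corrected for the offset from then on.

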